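Unpack the sample transport box

ROBOT

A 6-joint arm with a two-finger parallel gripper is mounted at the origin on a cart in front of the work surface, level with it; the furniture and walls round the work are solid. World frame = base frame: x ahead of the robot, y to its left, z up, the work surface at z = 0. Lengths are in m, angles in degrees, forces in N, time in s.
With the tool pointing down it reaches from about 0.275 to 0.75 m from the base axis. Payload 10.2 kg.
Tool frame: the origin (TCP) lies midway between the tips of the shut fingers; the grasp point (between the pads) lies 19 mm behind it; z points along the fingers, x is the direction in which the jaws open and shut, and the axes are right-handed (so a half turn about z gives the same grasp; the last joint's range is limited). The gripper opens to 88 mm and grips with 3 to 60 N. Pads are 18 mm wide; open, the fingers measure 123 mm over their backs; the gripper's body (75 mm by 187 mm) begins 45 mm behind the grasp point.
Start: joints at [57.445, 17.928, 85.812, -0, 76.261, -12.8], TCP at [0.177, 0.494, 0.239] pointing down, gripper open.
Joint ranges: [-168.41, 168.41], [-55.51, 124.54], [10.69, 146.95], [-70.63, 250.63], [1, 178], [-165.06, 165.06]. Speed limits (degrees/s): [136.94, 136.94, 172.46, 180, 180, 180].

INTERFACE

Orientations are given as [roll, pitch, yaw] about the fixed x, y, z axes, in that order (R = Rz(yaw) Ry(pitch) Rx(roll)).
In Python, from rig import monitor, optics, workorder gives the robot as it stands.
- The arm moves only by the shell command python3 -m crank 'ROWS' [FORCE]. ROWS is JSON, a list of rows, each an object with "hand": the closure, from 0 (fully open) to 1 (shut); "xyz": the shift along the tool's x, y, z in mm, a list of three; "dr": the turn, a rotation vector about the tool's x, y, z in rad, a list of three. A call has 1 to 10 rows; each row is the pose to reach, as a shift and turn from the pose measured when the call began, along the tool's axes at that moment; what a row does not reach only later rows make up. A row lasts 1/8 s, in which the tool goes at most 62.5 mm and 10.7 degrees, less where a joint would pass 70% of its speed; a pose out of reach is approached as far as the arm can. A call with a gripper value outside its range is refused whole. The fingers move at their own pace and stop on an object; FORCE is the grip in N (left out, the last holds). Time passes only in rows, so rows that repeat a pose let the fingers close. It gives the time, the measured TCP pose, the force and the opening at its end, in the units of the state.
- monitor.observe(): the state, without advancing time (a new reading comes with each control period).
- optics.camera(name): name is "scene" or "top" or "wrist"; returns a dict with "color" (384x512x3 uint8, blue, green, red), "range_z" (384x512 float32, m along the optical axis (not along the pixel's ray), 0 where there is no reading), "fx", "fy", "cx", "cy" (pixels), "R" (3x3) and "t" (3): a world point X has camera coordinates R X + t. Camera axes: x right, y down, z forward; pixel columns grow to the right and rows downward; lengths in m; the calibration is good to about 2 mm. A picture is of the moment at which its call begins.
- workorder.job_done(): hands the job in, once; it reports no verdict.
The state is a dict: "clock": time; "qpos": joint angles; "joint_vel": joint speeds; "joint_efforts": joint torques, N m; "tcp_pos": TCP position; "ee_rot": TCP orientation; "force": force on the tool from outside, world axes, zero at the start; "moment": the same for the moment, N m; "gripper_width": opening from 0.0 (shut) to 1.0 (fully open).
Only numpy, scipy, OpenCV 4.12 (cv2) and the standard library are available. Lean on these libraries where they do the work, as an engineer would, in place of code of your own. Each camera call takes 0.05 s, during which the arm holds its last target. There are 200 camera calls.

TASK

Unpack the sample transport box on the left of the desk: first turn its four captive thumbscrews anticlockwise to their stops, one after another, with the cover still in place, then lift the cover off and lay it down flat, right way up, on the desktop clear of the box, not on the folders. Lift the retaining bar out of its brackets, lay it on the desktop too, and lay every tube flat on the bottom of the steel tray. Do not push the dropper bottle or the tape roll about.

Things in the scene. Friction and masses are not known exactly. Their poses are not given: they have to be found in the camera images.
- box: Grey metal box fixed to the desk, 152 x 220 mm outside (x, y), walls 4 mm, rim 64 mm and floor 4 mm above the desk. Origin: centre of its underside; z up. Two or three tubes lie in it along x, in places at y = -66, -22, 22, 66 mm, axis 16.5 mm up, in two saddle strips (10 mm wide, at x = -42 and +22 mm, 17 mm high). Between the strips the floor is open: take tubes there, closing along y.
- cover: Aluminium cover plate, 156 x 224 x 3 mm, 0.4 kg, axes as the box's; origin: centre of the plate's underside (64 mm up on the box). Bridge handle in the middle: dark bar 64 mm long in x, 12 mm wide in y, 27 to 41 mm above the origin; grip it from above across y. Screw tongues hang 14 mm below it (on the desk it rests on them) and hold it to the box until all four are loose; it lifts straight up.
- bar: Steel retaining bar, 200 mm long in its y, section 12 x 10 mm (x, z), 0.12 kg; dark grip block in the middle, 10 mm in x, 44 mm in y, 10 to 24 mm above the origin (centre of its underside). It lies loose in two open brackets across the tubes, along the box's y, and lifts straight up.
- tray: Loose shallow steel tray on the right of the desk, 140 x 180 x 25 mm (its x, y, height), walls and floor 3 mm thick, 0.4 kg. Origin: centre of its underside; z up.
- dropper: Bystander: small white dropper bottle, 27 mm wide, 78 mm high, standing. Origin: centre of its underside.
- tape_roll: Bystander: roll of tape, 74 mm across, 19 mm high, lying flat. Origin: centre of its underside.
- screw1_head (a point): Middle of the knurled steel head of captive thumbscrew 1: a cylinder 22 mm across and 17 mm high (this point is 15 mm above the plate's underside; the head reaches from 6 to 23 mm). It stands at x = -46, y = -72 mm of the cover.
- screw1 (a joint): Angle of thumbscrew 1, rad: 0 to 0.15 is tight; it grows anticlockwise seen from above, to the stop at 1.45, and counts as loose beyond 1.2. A black line on the head points to the nearer long edge of the cover at 0, along that edge when loose. Turns with 0.05 N m and stays where it is left.
- screw2_head (a point): Middle of the knurled steel head of captive thumbscrew 2: a cylinder 22 mm across and 17 mm high (this point is 15 mm above the plate's underside; the head reaches from 6 to 23 mm). It stands at x = -46, y = 72 mm of the cover.
- screw2 (a joint): Angle of thumbscrew 2, rad: 0 to 0.15 is tight; it grows anticlockwise seen from above, to the stop at 1.45, and counts as loose beyond 1.2. A black line on the head points to the nearer long edge of the cover at 0, along that edge when loose. Turns with 0.05 N m and stays where it is left.
- screw3_head (a point): Middle of the knurled steel head of captive thumbscrew 3: a cylinder 22 mm across and 17 mm high (this point is 15 mm above the plate's underside; the head reaches from 6 to 23 mm). It stands at x = 46, y = -72 mm of the cover.
- screw3 (a joint): Angle of thumbscrew 3, rad: 0 to 0.15 is tight; it grows anticlockwise seen from above, to the stop at 1.45, and counts as loose beyond 1.2. A black line on the head points to the nearer long edge of the cover at 0, along that edge when loose. Turns with 0.05 N m and stays where it is left.
- screw4_head (a point): Middle of the knurled steel head of captive thumbscrew 4: a cylinder 22 mm across and 17 mm high (this point is 15 mm above the plate's underside; the head reaches from 6 to 23 mm). It stands at x = 46, y = 72 mm of the cover.
- screw4 (a joint): Angle of thumbscrew 4, rad: 0 to 0.15 is tight; it grows anticlockwise seen from above, to the stop at 1.45, and counts as loose beyond 1.2. A black line on the head points to the nearer long edge of the cover at 0, along that edge when loose. Turns with 0.05 N m and stays where it is left.
- tube1: Capped sample tube, may be absent (None): body 13 mm thick, cap 17 mm thick over the last 21 mm, 101 mm long, 20 g. Origin: centre of the round closed end; its z runs along the tube to the cap. In the box it lies with z along the box's x, origin at the box's x = -50 mm, in any one of the four places.
- tube2: Capped sample tube, may be absent (None): body 13 mm thick, cap 17 mm thick over the last 21 mm, 101 mm long, 20 g. Origin: centre of the round closed end; its z runs along the tube to the cap. In the box it lies with z along the box's x, origin at the box's x = -50 mm, in any one of the four places.
- tube3: Capped sample tube, may be absent (None): body 13 mm thick, cap 17 mm thick over the last 21 mm, 101 mm long, 20 g. Origin: centre of the round closed end; its z runs along the tube to the cap. In the box it lies with z along the box's x, origin at the box's x = -50 mm, in any one of the four places.
- tube4: Capped sample tube, may be absent (None): body 13 mm thick, cap 17 mm thick over the last 21 mm, 101 mm long, 20 g. Origin: centre of the round closed end; its z runs along the tube to the cap. In the box it lies with z along the box's x, origin at the box's x = -50 mm, in any one of the four places.
- tube1_mid (a point): Point on the axis of tube1, 45 mm from its round end.
- tube2_mid (a point): Point on the axis of tube2, 45 mm from its round end.
- tube3_mid (a point): Point on the axis of tube3, 45 mm from its round end.
- tube4_mid (a point): Point on the axis of tube4, 45 mm from its round end.
- bar_seat (a point): Fixed point of the box on the line of the retaining bar, at the box's x = 24, y = 0, 26 mm above the desk (the bar's origin is here while it is in place). The two upward-open brackets stand 94 mm to either side along the box's y; slots 17 mm wide in x, tops 44 mm above the desk. Below the bar lie the tubes (tops 23 mm up).
- waste_bucket: Heavy orange lidded bucket between box and tray, always in the same place: 260 mm across with its handle, 225 mm high. Origin: centre of its underside. Carry things round its near side or above it. Nearer the robot lies a fixed pile of folders 41 mm high (x 0.22 to 0.46, y -0.22 to 0.10 m); on the right, farther off, stands a monitor (x above 0.62, y -0.20 to -0.66 m).

How it is judged (in metres and radians):
On the way, in this order (a step that is already met when the one before it is completed fails the run):
1. all four thumbscrews are loosened (beyond 1.15 rad) with the cover still on the box (value of joint each of screw1, screw2, screw3, screw4 above 1.15 rad and z of cover in the frame of box below 0.08 m and horizontal distance between cover and box below 0.02 m), for 0.2 s.
2. the cover is off the box (z of cover in the frame of box above 0.09 m), for 0.2 s.
3. the bar is out of its brackets (z of bar in the frame of box above 0.062 m), for 0.1 s.
At the end, for the whole second after the job is handed in: Every tube lies in the tray (middle within 64 and 84 mm of its centre in x and y, under 22 mm up, within 16 degrees of level); cover flat (0.1 rad), right way up, over 140 mm from the box's centre; bar over 120 mm from it; both under 35 mm up, on the desk; tray flat; all at rest (x of tube1_mid in the frame of tray between -0.064 and 0.064 m and y of tube1_mid in the frame of tray between -0.084 and 0.084 m and z of each of tube1_mid, tube2_mid, tube3_mid, tube4_mid in the frame of tray below 0.022 m and angle between each of tube1, tube2, tube3, tube4's own z axis and vertical above 1.3 rad and linear speed of each of tube1, tube2, tube3, tube4 below 0.05 m/s and x of tube2_mid in the frame of tray between -0.064 and 0.064 m and y of tube2_mid in the frame of tray between -0.084 and 0.084 m and x of tube3_mid in the frame of tray between -0.064 and 0.064 m and y of tube3_mid in the frame of tray between -0.084 and 0.084 m and x of tube4_mid in the frame of tray between -0.064 and 0.064 m and y of tube4_mid in the frame of tray between -0.084 and 0.084 m and horizontal distance between cover and box above 0.14 m and height (world z) of each of cover, bar below 0.035 m and angle between each of cover, tray's own z axis and vertical below 0.1 rad and linear speed of each of cover, bar below 0.03 m/s and horizontal distance between bar and box above 0.12 m and height (world z) of tray below 0.02 m); the robot touches nothing.
It fails at once if the dropper bottle is pushed more than 30 mm (distance of dropper from where it was at the start of the episode above 0.03 m).
It fails at once if the tape roll is pushed more than 30 mm (distance of tape_roll from where it was at the start of the episode above 0.03 m).
Of tube1, tube2, tube3, tube4 only 2 to 3 are there at a start; the rules pass over those that are not, and their reading is None.
At some moment in a run one of tray may be knocked a few centimetres aside while the robot is not near it.
Once in a run the grip may slacken for a moment while it holds something.
It also fails if it takes over 210 s, if anything falls off the work surface, if the arm or the gripper's body presses on something with over 40 N, if the wrist force passes 120 N, or if a joint passes its speed limit or range.

## Working session

There is one attempt and no reset: what is moved stays moved. The work goes in short steps, Python scripts to look and compute and a shell command to move; the robot and the scene stay as the last step left them, time stands still between calls to the robot, and variables do not carry over. Pictures are saved under pics/ and viewed, on a budget of 14 in all, crops included, one or two more only if the job needs it, and the job is handed in when it is done.

```bash
ls; mkdir -p pics; python3 - <<'E'
from rig import monitor, optics
import cv2,numpy as np
print(monitor.observe())
ims=[]
for n in("scene","top"):
    c=optics.camera(n);ims.append(c)
    np.savez(n+".npz",**c)
    print(n,c["fx"],c["cx"],c["cy"],c["R"].round(3).tolist(),c["t"].round(3).tolist())
    cv2.imwrite(f"pics/{n}0.png",cv2.resize(c["color"],(800,600)))
E
```

```text
pics
{'clock': 0.0, 'qpos': array([ 5.74431484e+01,  1.79587129e+01,  8.58531479e+01, -8.62268462e-04,
        7.62603326e+01, -1.28003696e+01]), 'joint_vel': array([-0.06505062,  0.02535165,  0.0229684 , -0.09792101, -0.13265191,
       -0.02910753]), 'joint_efforts': array([ 1.01021851e-03, -4.02200425e+01, -2.52271271e+01,  6.95700618e-02,
        3.52563208e-02, -8.89602461e-05]), 'tcp_pos': array([0.17734836, 0.49388211, 0.23817326]), 'ee_rot': array([-1.79984822e+02,  7.05847472e-02,  7.02437326e+01]), 'force': array([0.77297475, 0.5476364 , 0.04877242]), 'moment': array([ 0.01683451, -0.02261801,  0.10968031]), 'gripper_width': 0.9987328270028356}
scene 455.29951892059194 255.85905202896313 194.0807368979366 [[-0.823, -0.568, -0.005], [-0.337, 0.496, -0.8], [0.457, -0.657, -0.599]] [0.437, 0.286, 1.228]
top 449.7470456632484 251.99047338377017 193.42304838650807 [[-0.021, -1.0, 0.003], [-0.974, 0.02, -0.224], [0.224, -0.007, -0.975]] [-0.061, 0.578, 1.487]
```

View pics/top0.png

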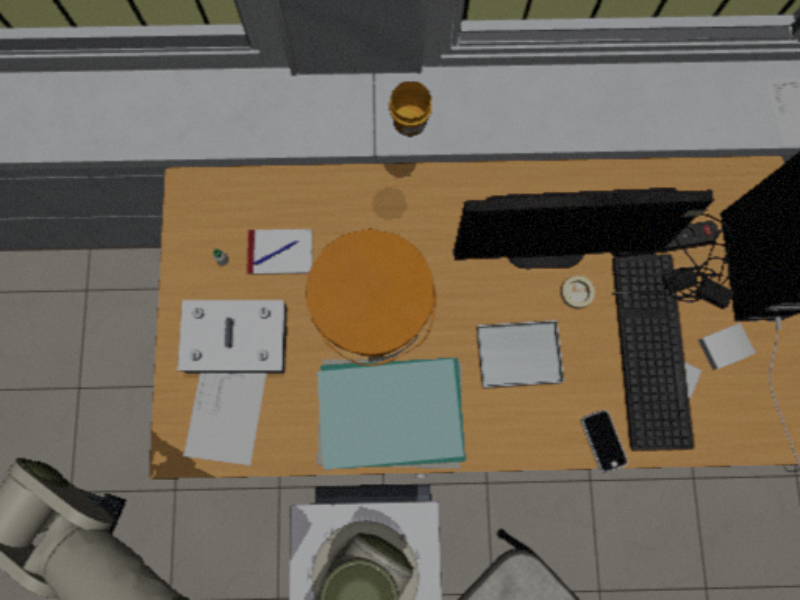

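View pics/scene0.png

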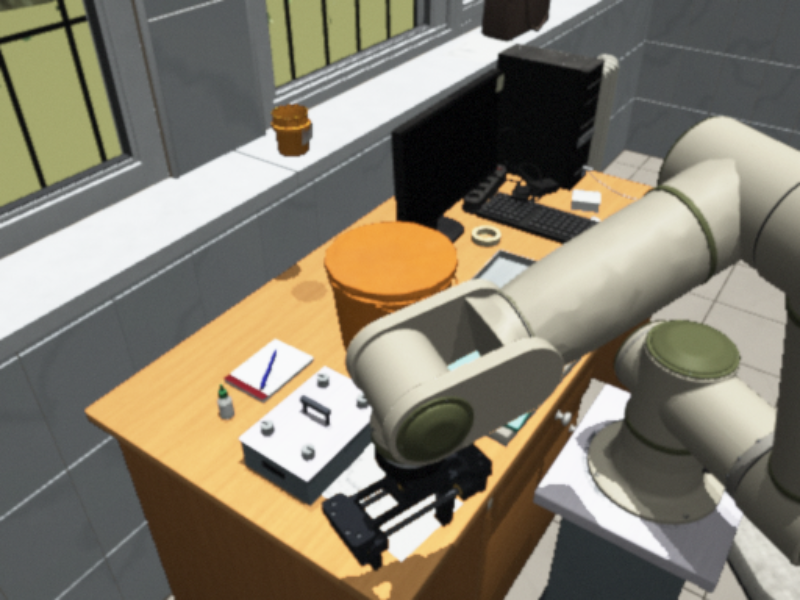

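The top view (800×600) shows the box with its cover at about (232,336), the dropper at (220,257), the tape at (578,292), the tray at (520,353), and free desk in front of the box around (230,420). The scene view agrees with this, and the arm is close to the box's near side.

```bash
cat > h.py <<'E'
import numpy as np,cv2
from rig import monitor,optics
from scipy.spatial.transform import Rotation as Ro
def world(c):
    v,u=np.mgrid[:384,:512];z=c["range_z"]
    P=np.stack([(u-c["cx"])/c["fx"]*z,(v-c["cy"])/c["fy"]*z,z],-1)
    W=(P-c["t"])@c["R"];W[z==0]=np.nan
    return W
def rect(W,m):
    p=W[m];r=cv2.minAreaRect(p[:,:2].astype(np.float32));return np.round(r[0],4),np.round(r[1],4),round(r[2],2),p[:,2].mean().round(4),len(p)
def box(W,x0,x1,y0,y1,z0,z1):
    return (W[...,0]>x0)&(W[...,0]<x1)&(W[...,1]>y0)&(W[...,1]<y1)&(W[...,2]>z0)&(W[...,2]<z1)
def state():
    s=monitor.observe();print("t%.1f"%s["clock"],"tcp",s["tcp_pos"].round(4),"rpy",s["ee_rot"].round(2),"F",s["force"].round(1),"M",s["moment"].round(2),"w",round(s["gripper_width"]*88,1),"q",s["qpos"].round(0));return s
def go(target,yaw):
    """shift/turn in tool axes from now to target TCP, tool down with yaw deg"""
    s=monitor.observe();R=Ro.from_euler("xyz",s["ee_rot"],degrees=True)
    T=Ro.from_euler("xyz",[180,0,yaw],degrees=True)
    d=R.inv().apply(np.array(target)-s["tcp_pos"])*1000
    print("xyz",d.round(1).tolist(),"dr",(R.inv()*T).as_rotvec().round(4).tolist())
E
python3 - <<'E'
from h import *
c=dict(np.load("top.npz"));W=world(c)
def px(x,y): return W[int(y*.64),int(x*.64)].round(3)
for n,p in dict(cover=(250,350),s1=(195,355),s2=(198,313),tr=(520,353),drop=(220,257),tape=(588,285),front=(230,470),left=(160,420),folder=(390,410),note=(290,255),desk=(300,400),buck=(370,290),phone=(603,440),paper=(225,420)).items(): print(n,px(*p))
b=box(W,.3,.7,.1,.7,.06,.072);print("cover",rect(W,b))
h=box(W,.3,.7,.1,.7,.08,.094);n,l,s,ce=cv2.connectedComponentsWithStats(h.astype(np.uint8))
for i in range(1,n):
  if s[i][4]>8: print("scr",s[i][4],W[l==i].mean(0).round(4),rect(W,l==i)[0])
print("handle",rect(W,box(W,.3,.7,.1,.7,.098,.115)))
print("tray",rect(W,box(W,.3,.6,-.6,-.25,.015,.035)))
m=box(W,.5,.7,-.65,-.4,.01,.03)
print("tape",rect(W,m)); print("drop",rect(W,box(W,.55,.8,.3,.6,.03,.09)))
E
```

```text
cover [0.475 0.24  0.073]
s1 [0.465 0.356 0.092]
s2 [0.556 0.352 0.094]
tr [ 0.47  -0.355  0.004]
drop [0.696 0.32  0.049]
tape [ 0.62  -0.519  0.019]
front [ 0.226  0.292 -0.001]
left [0.337 0.45  0.004]
folder [ 0.344 -0.059  0.041]
note [0.708 0.167 0.011]
desk [ 0.372  0.14  -0.004]
buck [ 0.57  -0.023  0.216]
phone [ 0.272 -0.525  0.006]
paper [0.334 0.306 0.001]
cover (array([0.5668, 0.2845]), array([0.225 , 0.2619]), 88.66, np.float64(0.0672), 2371)
scr 38 [0.5581 0.3553 0.0871] [0.559  0.3555]
scr 33 [0.5553 0.2121 0.0866] [0.5549 0.212 ]
scr 38 [0.4662 0.3569 0.0875] [0.4657 0.3576]
scr 36 [0.4635 0.2134 0.0885] [0.4625 0.214 ]
handle (array([0.5121, 0.2853]), array([0.0139, 0.0622]), 87.56, np.float64(0.1054), 72)
tray (array([ 0.4501, -0.4293]), array([0.3414, 0.2998]), 89.95, np.float64(0.0216), 714)
tape (array([ 0.5975, -0.5256]), array([0.2487, 0.1944]), 89.93, np.float64(0.0186), 1391)
drop (array([0.6294, 0.3502]), array([0.1619, 0.0947]), 2.86, np.float64(0.0668), 381)
```

```bash
python3 -c "
from h import *
go([.49,.285,.32],0)"
```

```text
xyz [-91.0, 364.8, -81.7] dr [0.0005, 0.0011, 1.226]
```

```bash
python3 -m crank '[{"hand":0.4,"xyz":[-45,180,-82],"dr":[0,0,0.6]},{"hand":0.4,"xyz":[-91,365,-82],"dr":[0,0,1.226]},{"hand":0.4,"xyz":[-91,365,-82],"dr":[0,0,1.226]},{"hand":0.4,"xyz":[-91,365,-82],"dr":[0,0,1.226]},{"hand":0.4,"xyz":[-91,365,-82],"dr":[0,0,1.226]},{"hand":0.4,"xyz":[-91,365,-82],"dr":[0,0,1.226]},{"hand":0.4,"xyz":[-91,365,-82],"dr":[0,0,1.226]},{"hand":0.4,"xyz":[-91,365,-82],"dr":[0,0,1.226]},{"hand":0.4,"xyz":[-91,365,-82],"dr":[0,0,1.226]},{"hand":0.4,"xyz":[-91,365,-82],"dr":[0,0,1.226]}]' 25; python3 - <<'E'
from h import *
state()
c=optics.camera("wrist");np.savez("w1.npz",**c);cv2.imwrite("pics/w1.png",cv2.resize(c["color"],(800,600)))
E
```

```text
clock: 1.35
tcp_pos: [0.4894, 0.2856, 0.3203]
ee_rot: [179.9, 0.0, 0.1]
force: [-0.1, 0.5, 0.7]
gripper_width: 0.602
t1.4 tcp [0.4894 0.2856 0.3203] rpy [1.7995e+02 4.0000e-02 1.4000e-01] F [-0.1  0.5  0.7] M [-0.02  0.06 -0.  ] w 52.9 q [18. 21. 69. -0. 90. 18.]
```

View pics/w1.png

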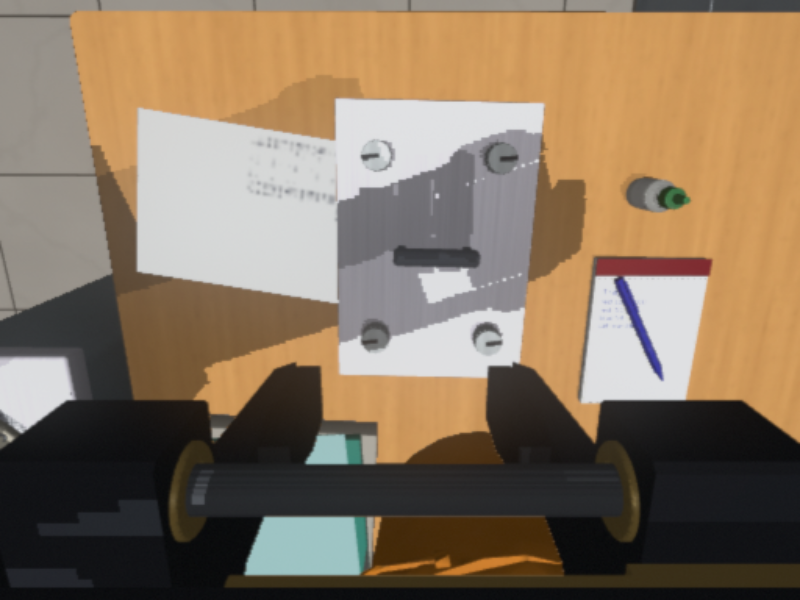

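The wrist view shows the cover with its four screw heads at about (376,155), (502,158), (375,336) and (488,339), and the handle at (436,257). All the black lines point towards the long edges, so the screws are tight. The jaw direction is along world x.

```bash
python3 - <<'E'
from h import *
c=dict(np.load("w1.npz"));W=world(c)
h=box(W,.3,.7,.1,.5,.080,.094);n,l,s,ce=cv2.connectedComponentsWithStats(h.astype(np.uint8))
S=[]
for i in range(1,n):
  if s[i][4]>60:
    p=W[l==i]; q=(p.min(0)+p.max(0))/2; S.append(np.median(p,0)); print(s[i][4],p.mean(0).round(4),q.round(4),rect(W,l==i)[:2])
print(np.mean(S,0))
print("handle",rect(W,box(W,.4,.6,.2,.4,.1,.11)))
print("plate",rect(W,box(W,.4,.62,.15,.42,.062,.071)))
print("drop",rect(W,box(W,.6,.8,.28,.4,.03,.09)))
E
```

```text
306 [0.4683 0.357  0.0871] [0.4683 0.357  0.0858] (array([0.4683, 0.357 ]), array([0.0214, 0.0211]))
319 [0.5595 0.3551 0.087 ] [0.5597 0.3549 0.0851] (array([0.5597, 0.3547]), array([0.0216, 0.0215]))
251 [0.4654 0.2144 0.0866] [0.4649 0.2139 0.0849] (array([0.465, 0.214]), array([0.021 , 0.0219]))
250 [0.5567 0.2125 0.0868] [0.557  0.2113 0.0853] (array([0.5573, 0.2116]), array([0.0221, 0.0214]))
[0.51265789 0.28483703 0.08714572]
handle (array([0.5125, 0.2842]), array([0.0121, 0.0621]), 89.74, np.float64(0.1047), 570)
plate (array([0.5129, 0.2839]), array([0.2243, 0.1563]), 88.93, np.float64(0.0672), 19896)
drop (array([0.7  , 0.325]), array([0.0265, 0.0219]), 76.16, np.float64(0.0517), 495)
```

```bash
python3 - <<'E'
from h import *
for f in("top","scene","w1"):
  c=dict(np.load(f+".npz"));W=world(c)
  m=box(W,.35,.8,-.2,.16,.1,.25);p=W[m]
  k=p[:,1]>.08
  print(f,m.sum(),p.min(0).round(3) if len(p) else'',p.max(0).round(3) if len(p) else'')
  for a in np.arange(.40,.72,.03):
    s=(p[:,0]>a)&(p[:,0]<a+.03)
    if s.any(): i=p[s][:,1].argmax();print("  x%.2f maxy"%a,p[s][i].round(3))
E
python3 -c "
from h import *
go([.4683,.357,.15],-3)"
```

```text
top 5421 [ 0.43  -0.2    0.101] [0.697 0.105 0.23 ]
  x0.43 maxy [0.46  0.053 0.166]
  x0.46 maxy [0.49  0.08  0.182]
  x0.49 maxy [0.516 0.097 0.196]
  x0.52 maxy [0.538 0.102 0.214]
  x0.55 maxy [0.557 0.105 0.214]
  x0.58 maxy [0.582 0.105 0.217]
  x0.61 maxy [0.611 0.099 0.217]
  x0.64 maxy [0.641 0.077 0.216]
  x0.67 maxy [0.672 0.048 0.22 ]
scene 4277 [ 0.439 -0.2    0.1  ] [0.697 0.107 0.249]
  x0.43 maxy [0.458 0.049 0.209]
  x0.46 maxy [0.489 0.079 0.208]
  x0.49 maxy [0.51  0.097 0.189]
  x0.52 maxy [0.543 0.105 0.208]
  x0.55 maxy [0.57  0.107 0.213]
  x0.58 maxy [0.58  0.107 0.219]
  x0.61 maxy [0.61  0.101 0.214]
  x0.64 maxy [0.641 0.082 0.212]
  x0.67 maxy [0.673 0.052 0.216]
w1 4109 [0.455 0.004 0.1  ] [0.597 0.107 0.213]
  x0.43 maxy [0.46  0.056 0.165]
  x0.46 maxy [0.49  0.08  0.177]
  x0.49 maxy [0.519 0.098 0.19 ]
  x0.52 maxy [0.546 0.104 0.211]
  x0.55 maxy [0.57  0.107 0.207]
  x0.58 maxy [0.583 0.106 0.208]
xyz [-21.0, -71.6, 170.3] dr [0.0009, 0.0005, 0.0544]
```

```bash
python3 -m crank '[{"hand":0.5,"xyz":[-21,-71.6,170],"dr":[0,0,0.054]},{"hand":0.5,"xyz":[-21,-71.6,170],"dr":[0,0,0.054]},{"hand":0.5,"xyz":[-21,-71.6,170],"dr":[0,0,0.054]},{"hand":0.5,"xyz":[-21,-71.6,170],"dr":[0,0,0.054]},{"hand":0.5,"xyz":[-21,-71.6,170],"dr":[0,0,0.054]},{"hand":0.5,"xyz":[-21,-71.6,210],"dr":[0,0,0.054]},{"hand":0.5,"xyz":[-21,-71.6,230],"dr":[0,0,0.054]},{"hand":0.5,"xyz":[-21,-71.6,250],"dr":[0,0,0.054]},{"hand":0.5,"xyz":[-21,-71.6,250],"dr":[0,0,0.054]}]' 25; python3 -c "
from h import *
state();go([.4683,.357,.070],-3)"
```

```text
clock: 2.52
tcp_pos: [0.4691, 0.3565, 0.0716]
ee_rot: [180.0, -0.0, -3.0]
force: [0.5, 0.5, 0.9]
gripper_width: 0.502
t2.5 tcp [0.4691 0.3565 0.0716] rpy [ 1.7998e+02 -4.0000e-02 -3.0100e+00] F [0.5 0.5 0.9] M [-0.11  0.08 -0.04] w 44.2 q [26. 36. 85. -0. 59. 29.]
xyz [-0.8, -0.5, 1.6] dr [0.0004, -0.0007, -0.0003]
```

```bash
python3 -m crank '[{"hand":0.5,"xyz":[-0.8,-0.5,1.6],"dr":[0,0,0]},{"hand":1,"xyz":[-0.8,-0.5,1.6],"dr":[0,0,0]},{"hand":1,"xyz":[-0.8,-0.5,1.6],"dr":[0,0,0]},{"hand":1,"xyz":[-0.8,-0.5,1.6],"dr":[0,0,0]},{"hand":1,"xyz":[-0.8,-0.5,1.6],"dr":[0,0,0]},{"hand":1,"xyz":[-0.8,-0.5,1.6],"dr":[0,0,0]}]' 25; python3 -m crank '[{"hand":1,"xyz":[0,0,0],"dr":[0,0,-0.17]},{"hand":1,"xyz":[0,0,0],"dr":[0,0,-0.34]},{"hand":1,"xyz":[0,0,0],"dr":[0,0,-0.51]},{"hand":1,"xyz":[0,0,0],"dr":[0,0,-0.68]},{"hand":1,"xyz":[0,0,0],"dr":[0,0,-0.85]},{"hand":1,"xyz":[0,0,0],"dr":[0,0,-1.02]},{"hand":1,"xyz":[0,0,0],"dr":[0,0,-1.19]},{"hand":1,"xyz":[0,0,0],"dr":[0,0,-1.35]},{"hand":1,"xyz":[0,0,0],"dr":[0,0,-1.5]},{"hand":1,"xyz":[0,0,0],"dr":[0,0,-1.5]}]'; python3 -c "
from h import *
state()"
```

```text
clock: 3.28
tcp_pos: [0.4686, 0.3571, 0.0704]
ee_rot: [180.0, -0.1, -3.0]
force: [-0.2, -0.2, 6.1]
gripper_width: 0.239
clock: 4.53
tcp_pos: [0.4682, 0.3569, 0.0703]
ee_rot: [180.0, 0.0, 82.8]
force: [-3.5, -3.2, 4.8]
gripper_width: 0.237
t4.5 tcp [0.4682 0.3569 0.0703] rpy [1.7998e+02 4.0000e-02 8.2830e+01] F [-3.5 -3.2  4.8] M [-0.42  0.54 -0.2 ] w 20.9 q [ 26.  36.  85.  -0.  59. -57.]
```

```bash
python3 -m crank '[{"hand":0.5,"xyz":[0,0,0],"dr":[0,0,0]},{"hand":0.5,"xyz":[0,0,0],"dr":[0,0,0]},{"hand":0.5,"xyz":[0,0,0],"dr":[0,0,0]},{"hand":0.5,"xyz":[0,0,-65],"dr":[0,0,0]},{"hand":0.5,"xyz":[0,0,-65],"dr":[0,0,0]}]' ; python3 -c "
from h import *
state();go([.4652,.214,.135],-3)"
```

```text
clock: 5.15
tcp_pos: [0.4699, 0.3579, 0.1394]
ee_rot: [179.6, -0.2, 82.8]
force: [0.1, -0.2, -0.7]
gripper_width: 0.5
t5.2 tcp [0.4699 0.3579 0.1394] rpy [179.6   -0.21  82.82] F [ 0.1 -0.2 -0.7] M [-0.03  0.   -0.03] w 44.0 q [ 26.  31.  82.  -0.  67. -57.]
xyz [-143.4, 13.3, 4.0] dr [0.0028, -0.0082, 1.4977]
```

```bash
python3 -m crank '[{"hand":0.5,"xyz":[-143.4,13.3,4],"dr":[0.003,-0.008,1.498]},{"hand":0.5,"xyz":[-143.4,13.3,4],"dr":[0.003,-0.008,1.498]},{"hand":0.5,"xyz":[-143.4,13.3,4],"dr":[0.003,-0.008,1.498]},{"hand":0.5,"xyz":[-143.4,13.3,4],"dr":[0.003,-0.008,1.498]},{"hand":0.5,"xyz":[-143.4,13.3,4],"dr":[0.003,-0.008,1.498]},{"hand":0.5,"xyz":[-143.4,13.3,4],"dr":[0.003,-0.008,1.498]},{"hand":0.5,"xyz":[-143.4,13.3,4],"dr":[0.003,-0.008,1.498]},{"hand":0.5,"xyz":[-143.4,13.3,4],"dr":[0.003,-0.008,1.498]},{"hand":0.5,"xyz":[-143.4,13.3,4],"dr":[0.003,-0.008,1.498]},{"hand":0.5,"xyz":[-143.4,13.3,4],"dr":[0.003,-0.008,1.498]}]' ; python3 -c "
from h import *
state();go([.4652,.214,.070],-3)"
```

```text
clock: 6.4
tcp_pos: [0.4651, 0.2139, 0.1347]
ee_rot: [-180.0, 0.0, -2.8]
force: [0.5, 0.5, 0.6]
gripper_width: 0.501
t6.4 tcp [0.4651 0.2139 0.1347] rpy [-1.7999e+02  3.0000e-02 -2.8100e+00] F [0.5 0.5 0.6] M [-0.03  0.1   0.  ] w 44.1 q [12. 23. 96.  0. 61. 14.]
xyz [0.2, -0.1, 64.7] dr [-0.0001, 0.0005, 0.0032]
```

```bash
python3 -m crank '[{"hand":0.5,"xyz":[0,0,40],"dr":[0,0,0]},{"hand":0.5,"xyz":[0,0,58],"dr":[0,0,0]},{"hand":0.5,"xyz":[0,0,64.7],"dr":[0,0,0]},{"hand":0.5,"xyz":[0,0,64.7],"dr":[0,0,0]},{"hand":1,"xyz":[0,0,64.7],"dr":[0,0,0]},{"hand":1,"xyz":[0,0,64.7],"dr":[0,0,0]},{"hand":1,"xyz":[0,0,64.7],"dr":[0,0,0]},{"hand":1,"xyz":[0,0,64.7],"dr":[0,0,0]},{"hand":1,"xyz":[0,0,64.7],"dr":[0,0,0]}]' ; python3 -m crank '[{"hand":1,"xyz":[0,0,0],"dr":[0,0,-0.17]},{"hand":1,"xyz":[0,0,0],"dr":[0,0,-0.34]},{"hand":1,"xyz":[0,0,0],"dr":[0,0,-0.51]},{"hand":1,"xyz":[0,0,0],"dr":[0,0,-0.68]},{"hand":1,"xyz":[0,0,0],"dr":[0,0,-0.85]},{"hand":1,"xyz":[0,0,0],"dr":[0,0,-1.02]},{"hand":1,"xyz":[0,0,0],"dr":[0,0,-1.19]},{"hand":1,"xyz":[0,0,0],"dr":[0,0,-1.35]},{"hand":1,"xyz":[0,0,0],"dr":[0,0,-1.5]},{"hand":1,"xyz":[0,0,0],"dr":[0,0,-1.5]}]';python3 -m crank '[{"hand":0.5,"xyz":[0,0,0],"dr":[0,0,0]},{"hand":0.5,"xyz":[0,0,0],"dr":[0,0,0]},{"hand":0.5,"xyz":[0,0,0],"dr":[0,0,0]},{"hand":0.5,"xyz":[0,0,-65],"dr":[0,0,0]},{"hand":0.5,"xyz":[0,0,-65],"dr":[0,0,0]},{"hand":0.5,"xyz":[0,0,-65],"dr":[0,0,0]}]' ; python3 -c "
from h import *
state();go([.5596,.355,.135],-3)"
```

```text
clock: 7.52
tcp_pos: [0.4655, 0.2141, 0.0705]
ee_rot: [-180.0, -0.1, -2.8]
force: [1.1, -0.1, 6.6]
gripper_width: 0.242
clock: 8.78
tcp_pos: [0.4647, 0.2135, 0.0704]
ee_rot: [-179.9, 0.1, 83.2]
force: [-3.6, -4.4, 5.2]
gripper_width: 0.239
clock: 9.52
tcp_pos: [0.4646, 0.2135, 0.1351]
ee_rot: [-179.9, 0.1, 83.2]
force: [0.2, -0.1, -0.7]
gripper_width: 0.496
t9.5 tcp [0.4646 0.2135 0.1351] rpy [-1.7992e+02  5.0000e-02  8.3210e+01] F [ 0.2 -0.1 -0.7] M [ 0.04 -0.05  0.03] w 43.6 q [ 12.  22.  96.  -0.  62. -72.]
xyz [151.7, 77.6, -0.2] dr [-0.0005, 0.0019, 1.5047]
```

```bash
python3 -m crank '[{"hand":0.5,"xyz":[151.7,77.6,0],"dr":[0,0.002,1.505]},{"hand":0.5,"xyz":[151.7,77.6,0],"dr":[0,0.002,1.505]},{"hand":0.5,"xyz":[151.7,77.6,0],"dr":[0,0.002,1.505]},{"hand":0.5,"xyz":[151.7,77.6,0],"dr":[0,0.002,1.505]},{"hand":0.5,"xyz":[151.7,77.6,0],"dr":[0,0.002,1.505]},{"hand":0.5,"xyz":[151.7,77.6,0],"dr":[0,0.002,1.505]},{"hand":0.5,"xyz":[151.7,77.6,0],"dr":[0,0.002,1.505]},{"hand":0.5,"xyz":[151.7,77.6,0],"dr":[0,0.002,1.505]},{"hand":0.5,"xyz":[151.7,77.6,0],"dr":[0,0.002,1.505]},{"hand":0.5,"xyz":[151.7,77.6,0],"dr":[0,0.002,1.505]}]' ; python3 -c "
from h import *
state();go([.5596,.355,.070],-3)"
```

```text
clock: 10.78
tcp_pos: [0.5593, 0.3548, 0.1338]
ee_rot: [180.0, 0.1, -2.8]
force: [0.2, -0.2, 0.5]
gripper_width: 0.496
t10.8 tcp [0.5593 0.3548 0.1338] rpy [ 1.7998e+02  9.0000e-02 -2.8200e+00] F [ 0.2 -0.2  0.5] M [-0.08  0.07  0.02] w 43.7 q [22. 40. 67.  0. 73. 25.]
xyz [0.4, -0.2, 63.8] dr [0.0003, 0.0016, 0.0032]
```

```bash
python3 -m crank '[{"hand":0.5,"xyz":[0,0,40],"dr":[0,0,0]},{"hand":0.5,"xyz":[0,0,58],"dr":[0,0,0]},{"hand":0.5,"xyz":[0.3,0,63.8],"dr":[0,0,0]},{"hand":0.5,"xyz":[0.3,0,63.8],"dr":[0,0,0]},{"hand":1,"xyz":[0.3,0,63.8],"dr":[0,0,0]},{"hand":1,"xyz":[0.3,0,63.8],"dr":[0,0,0]},{"hand":1,"xyz":[0.3,0,63.8],"dr":[0,0,0]},{"hand":1,"xyz":[0.3,0,63.8],"dr":[0,0,0]},{"hand":1,"xyz":[0.3,0,63.8],"dr":[0,0,0]}]' ; python3 -m crank '[{"hand":1,"xyz":[0,0,0],"dr":[0,0,-0.17]},{"hand":1,"xyz":[0,0,0],"dr":[0,0,-0.34]},{"hand":1,"xyz":[0,0,0],"dr":[0,0,-0.51]},{"hand":1,"xyz":[0,0,0],"dr":[0,0,-0.68]},{"hand":1,"xyz":[0,0,0],"dr":[0,0,-0.85]},{"hand":1,"xyz":[0,0,0],"dr":[0,0,-1.02]},{"hand":1,"xyz":[0,0,0],"dr":[0,0,-1.19]},{"hand":1,"xyz":[0,0,0],"dr":[0,0,-1.35]},{"hand":1,"xyz":[0,0,0],"dr":[0,0,-1.5]},{"hand":1,"xyz":[0,0,0],"dr":[0,0,-1.5]}]';python3 -m crank '[{"hand":0.5,"xyz":[0,0,0],"dr":[0,0,0]},{"hand":0.5,"xyz":[0,0,0],"dr":[0,0,0]},{"hand":0.5,"xyz":[0,0,0],"dr":[0,0,0]},{"hand":0.5,"xyz":[0,0,-65],"dr":[0,0,0]},{"hand":0.5,"xyz":[0,0,-65],"dr":[0,0,0]},{"hand":0.5,"xyz":[0,0,-65],"dr":[0,0,0]}]' ; python3 -c "
from h import *
state();go([.5568,.212,.135],-43)"
```

```text
clock: 11.9
tcp_pos: [0.5598, 0.3549, 0.0706]
ee_rot: [-180.0, 0.0, -2.8]
force: [-0.5, -1.2, 5.2]
gripper_width: 0.243
clock: 13.15
tcp_pos: [0.5598, 0.3552, 0.0706]
ee_rot: [-180.0, -0.0, 83.0]
force: [0.6, 2.1, 1.5]
gripper_width: 0.242
clock: 13.9
tcp_pos: [0.5597, 0.3551, 0.1354]
ee_rot: [-180.0, -0.0, 83.0]
force: [0.0, -0.7, -0.3]
gripper_width: 0.5
t13.9 tcp [0.5597 0.3551 0.1354] rpy [-1.7996e+02 -4.0000e-02  8.3020e+01] F [ 0.  -0.7 -0.3] M [-0.01 -0.02 -0.01] w 44.0 q [ 22.  40.  67.   0.  73. -61.]
xyz [-142.4, 14.5, 0.3] dr [-0.0011, 0.0004, 2.1994]
```

```bash
python3 -m crank '[{"hand":0.5,"xyz":[0,0,0],"dr":[0,0,1.5]},{"hand":0.5,"xyz":[0,0,0],"dr":[0,0,1.5]},{"hand":0.5,"xyz":[0,0,0],"dr":[0,0,1.5]},{"hand":0.5,"xyz":[0,0,0],"dr":[0,0,1.5]},{"hand":0.5,"xyz":[0,0,0],"dr":[0,0,1.5]},{"hand":0.5,"xyz":[0,0,0],"dr":[0,0,1.5]},{"hand":0.5,"xyz":[-40,4,0],"dr":[0,0,2.2]},{"hand":0.5,"xyz":[-80,8,0],"dr":[0,0,2.2]},{"hand":0.5,"xyz":[-120,12,0],"dr":[0,0,2.2]},{"hand":0.5,"xyz":[-142,14.5,0],"dr":[0,0,2.2]}]' ; python3 -c "
from h import *
state();go([.5568,.212,.135],-43)"
```

```text
clock: 15.15
tcp_pos: [0.5561, 0.2105, 0.1337]
ee_rot: [179.9, 0.2, -24.8]
force: [-0.1, 0.2, -0.2]
gripper_width: 0.5
t15.2 tcp [0.5561 0.2105 0.1337] rpy [179.91   0.18 -24.84] F [-0.1  0.2 -0.2] M [-0.08  0.04  0.01] w 44.0 q [ 9. 32. 81.  0. 67. 34.]
xyz [0.0, -1.7, -1.3] dr [0.002, 0.003, 0.317]
```

```bash
python3 -m crank '[{"hand":0.5,"xyz":[0,-1.7,0],"dr":[0.002,0.003,0.317]},{"hand":0.5,"xyz":[0,-1.7,30],"dr":[0.002,0.003,0.317]},{"hand":0.5,"xyz":[0,-1.7,50],"dr":[0.002,0.003,0.317]},{"hand":0.5,"xyz":[0,-1.7,63.7],"dr":[0.002,0.003,0.317]},{"hand":0.5,"xyz":[0,-1.7,63.7],"dr":[0.002,0.003,0.317]},{"hand":1,"xyz":[0,-1.7,63.7],"dr":[0.002,0.003,0.317]},{"hand":1,"xyz":[0,-1.7,63.7],"dr":[0.002,0.003,0.317]},{"hand":1,"xyz":[0,-1.7,63.7],"dr":[0.002,0.003,0.317]},{"hand":1,"xyz":[0,-1.7,63.7],"dr":[0.002,0.003,0.317]},{"hand":1,"xyz":[0,-1.7,63.7],"dr":[0.002,0.003,0.317]}]' ; python3 -m crank '[{"hand":1,"xyz":[0,0,0],"dr":[0,0,-0.17]},{"hand":1,"xyz":[0,0,0],"dr":[0,0,-0.34]},{"hand":1,"xyz":[0,0,0],"dr":[0,0,-0.51]},{"hand":1,"xyz":[0,0,0],"dr":[0,0,-0.68]},{"hand":1,"xyz":[0,0,0],"dr":[0,0,-0.85]},{"hand":1,"xyz":[0,0,0],"dr":[0,0,-1.02]},{"hand":1,"xyz":[0,0,0],"dr":[0,0,-1.19]},{"hand":1,"xyz":[0,0,0],"dr":[0,0,-1.35]},{"hand":1,"xyz":[0,0,0],"dr":[0,0,-1.5]},{"hand":1,"xyz":[0,0,0],"dr":[0,0,-1.5]}]';python3 -m crank '[{"hand":0.5,"xyz":[0,0,0],"dr":[0,0,0]},{"hand":0.5,"xyz":[0,0,0],"dr":[0,0,0]},{"hand":0.5,"xyz":[0,0,0],"dr":[0,0,0]},{"hand":0.5,"xyz":[0,0,-65],"dr":[0,0,0]},{"hand":0.5,"xyz":[0,0,-65],"dr":[0,0,0]},{"hand":0.5,"xyz":[0,0,-65],"dr":[0,0,0]}]' ; python3 -c "
from h import *
state();go([.45,.2842,.30],88.9)"
```

```text
clock: 16.4
tcp_pos: [0.5577, 0.2113, 0.0704]
ee_rot: [-179.9, -0.1, -43.0]
force: [5.3, -3.9, -0.7]
gripper_width: 0.242
clock: 17.65
tcp_pos: [0.5588, 0.211, 0.0707]
ee_rot: [179.7, -0.2, 42.9]
force: [4.5, -1.8, -2.5]
gripper_width: 0.24
clock: 18.4
tcp_pos: [0.5581, 0.211, 0.1354]
ee_rot: [179.8, -0.2, 42.9]
force: [-0.8, -0.4, 0.1]
gripper_width: 0.5
t18.4 tcp [0.5581 0.211  0.1354] rpy [179.76  -0.19  42.91] F [-0.8 -0.4  0.1] M [-0.01 -0.02  0.01] w 44.0 q [ 10.  32.  81.  -0.  67. -33.]
xyz [-28.8, -126.5, -165.3] dr [0.0054, -0.0014, -0.8026]
```

```bash
python3 -c "
from h import *
go([.56,.2842,.30],88.9)"; python3 -m crank '[{"hand":0.5,"xyz":[0,0,-60],"dr":[0,0,0]},{"hand":0.5,"xyz":[51,-52,-165],"dr":[0.005,-0.001,-0.803]},{"hand":0.5,"xyz":[51,-52,-165],"dr":[0.005,-0.001,-0.803]},{"hand":0.5,"xyz":[51,-52,-165],"dr":[0.005,-0.001,-0.803]},{"hand":0.5,"xyz":[51,-52,-165],"dr":[0.005,-0.001,-0.803]},{"hand":0.5,"xyz":[51,-52,-165],"dr":[0.005,-0.001,-0.803]},{"hand":0.5,"xyz":[51,-52,-165],"dr":[0.005,-0.001,-0.803]},{"hand":0.5,"xyz":[51,-52,-165],"dr":[0.005,-0.001,-0.803]}]'; python3 - <<'E'
from h import *
state();go([.5125,.2842,.15],88.9)
c=optics.camera("wrist");np.savez("w2.npz",**c);cv2.imwrite("pics/w2.png",cv2.resize(c["color"],(800,600)))
W=world(c)
print("handle",rect(W,box(W,.4,.6,.2,.4,.1,.11)))
print("plate",rect(W,box(W,.4,.62,.15,.42,.062,.071)))
E
```

```text
xyz [51.8, -51.6, -164.7] dr [0.0054, -0.0014, -0.8026]
clock: 19.4
tcp_pos: [0.5591, 0.284, 0.2994]
ee_rot: [-179.9, 0.0, 88.9]
force: [0.4, 0.1, -0.1]
gripper_width: 0.499
t19.4 tcp [0.5591 0.284  0.2994] rpy [-1.7995e+02  1.0000e-02  8.8850e+01] F [ 0.4  0.1 -0.1] M [-0.02 -0.02  0.01] w 43.9 q [ 16.  30.  60.   0.  91. -73.]
xyz [-0.7, -46.5, 149.5] dr [-0.0009, 0.0001, -0.0008]
handle (array([0.5112, 0.2844]), array([0.0638, 0.0119]), 0.38, np.float64(0.1047), 711)
plate (array([0.512 , 0.2846]), array([0.1578, 0.2245]), 0.36, np.float64(0.0672), 24717)
```

View pics/w2.png

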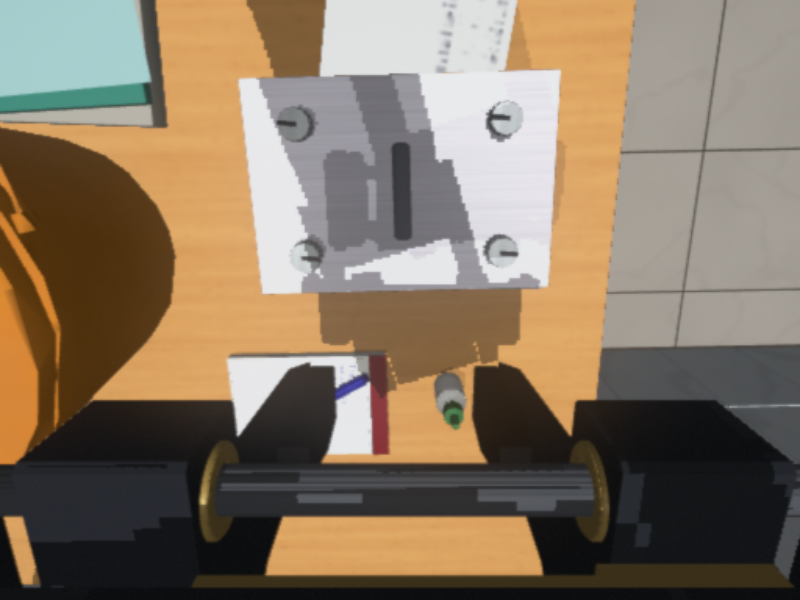

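All four lines now run along the long edges, with heads at about (295,124), (505,119), (305,256) and (502,251). The screws are loose and the cover hasn't moved. The handle is at (401,190).

```bash
python3 -m crank '[{"hand":0.5,"xyz":[0,-47,60],"dr":[0,0,0]},{"hand":0.5,"xyz":[0,-47,120],"dr":[0,0,0]},{"hand":0.5,"xyz":[0,-47,170],"dr":[0,0,0]},{"hand":0.5,"xyz":[0,-47,200],"dr":[0,0,0]},{"hand":0.5,"xyz":[0,-47,219],"dr":[0,0,0]},{"hand":0.5,"xyz":[0,-47,219],"dr":[0,0,0]}]'; python3 -m crank '[{"hand":1,"xyz":[0,0,0],"dr":[0,0,0]},{"hand":1,"xyz":[0,0,0],"dr":[0,0,0]},{"hand":1,"xyz":[0,0,0],"dr":[0,0,0]},{"hand":1,"xyz":[0,0,0],"dr":[0,0,0]},{"hand":1,"xyz":[0,0,0],"dr":[0,0,0]},{"hand":1,"xyz":[0,0,0],"dr":[0,0,0]},{"hand":1,"xyz":[0,0,-4],"dr":[0,0,0]},{"hand":1,"xyz":[0,0,-8],"dr":[0,0,0]}]' 45; python3 -c "
from h import *
state()"
```

```text
clock: 20.2
tcp_pos: [0.5113, 0.2846, 0.0794]
ee_rot: [-179.8, 0.1, 88.8]
force: [-1.1, -0.1, 0.4]
gripper_width: 0.499
clock: 21.2
tcp_pos: [0.511, 0.2847, 0.0871]
ee_rot: [-179.8, 0.1, 88.8]
force: [0.4, 0.6, -3.6]
gripper_width: 0.127
t21.2 tcp [0.511  0.2847 0.0871] rpy [-1.7975e+02  6.0000e-02  8.8820e+01] F [ 0.4  0.6 -3.6] M [ 0.01 -0.   -0.02] w 11.2 q [ 18.  34.  85.   0.  61. -71.]
```

```bash
python3 -m crank '[{"hand":1,"xyz":[0,0,-30],"dr":[0,0,0]},{"hand":1,"xyz":[0,0,-55],"dr":[0,0,0]},{"hand":1,"xyz":[0,0,-80],"dr":[0,0,0]},{"hand":1,"xyz":[0,0,-95],"dr":[0,0,0]},{"hand":1,"xyz":[0,0,-95],"dr":[0,0,0]}]'; python3 -c "
from h import *
state();go([.339,.2846,.06],88.8)"
```

```text
clock: 21.82
tcp_pos: [0.5116, 0.285, 0.1826]
ee_rot: [-179.8, 0.0, 88.8]
force: [0.3, 0.1, -3.9]
gripper_width: 0.125
t21.8 tcp [0.5116 0.285  0.1826] rpy [-1.7981e+02  3.0000e-02  8.8820e+01] F [ 0.3  0.1 -3.9] M [ 0.08 -0.02 -0.02] w 11.0 q [ 18.  28.  79.   0.  73. -71.]
xyz [-3.9, -172.1, 123.2] dr [-0.0033, 0.0005, 0.0003]
```

```bash
python3 -m crank '[{"hand":1,"xyz":[-1,-40,0],"dr":[-0.003,0,0]},{"hand":1,"xyz":[-2,-80,0],"dr":[-0.003,0,0]},{"hand":1,"xyz":[-3,-120,0],"dr":[-0.003,0,0]},{"hand":1,"xyz":[-4,-160,0],"dr":[-0.003,0,0]},{"hand":1,"xyz":[-4,-172,0],"dr":[-0.003,0,0]},{"hand":1,"xyz":[-4,-172,40],"dr":[-0.003,0,0]},{"hand":1,"xyz":[-4,-172,80],"dr":[-0.003,0,0]},{"hand":1,"xyz":[-4,-172,110],"dr":[-0.003,0,0]},{"hand":1,"xyz":[-4,-172,123],"dr":[-0.003,0,0]},{"hand":1,"xyz":[-4,-172,123],"dr":[-0.003,0,0]}]'; python3 -c "
from h import *
state()"
```

```text
clock: 23.08
tcp_pos: [0.3393, 0.2844, 0.0598]
ee_rot: [-179.9, 0.1, 88.8]
force: [-0.0, -0.3, -2.6]
gripper_width: 0.127
t23.1 tcp [0.3393 0.2844 0.0598] rpy [-1.7993e+02  6.0000e-02  8.8810e+01] F [-0.  -0.3 -2.6] M [-0.03 -0.01  0.03] w 11.2 q [ 25.  22. 111.  -0.  47. -64.]
```

```bash
python3 -m crank '[{"hand":1,"xyz":[0,0,12],"dr":[0,0,0]},{"hand":1,"xyz":[0,0,22],"dr":[0,0,0]},{"hand":1,"xyz":[0,0,27],"dr":[0,0,0]},{"hand":1,"xyz":[0,0,29],"dr":[0,0,0]},{"hand":1,"xyz":[0,0,29],"dr":[0,0,0]}]';python3 -m crank '[{"hand":1,"xyz":[0,0,1],"dr":[0,0,0]},{"hand":1,"xyz":[0,0,1],"dr":[0,0,0]}]'
```

```text
clock: 23.7
tcp_pos: [0.3393, 0.2844, 0.0309]
ee_rot: [-179.9, 0.0, 88.8]
force: [0.3, -0.5, -3.1]
gripper_width: 0.131
clock: 23.95
tcp_pos: [0.3395, 0.2844, 0.03]
ee_rot: [-180.0, 0.0, 88.8]
force: [1.3, 0.5, -2.4]
gripper_width: 0.128
```

```bash
python3 -m crank '[{"hand":1,"xyz":[0,0,1],"dr":[0,0,0]},{"hand":1,"xyz":[0,0,1],"dr":[0,0,0]},{"hand":0.4,"xyz":[0,0,1],"dr":[0,0,0]},{"hand":0.4,"xyz":[0,0,1],"dr":[0,0,0]},{"hand":0.4,"xyz":[0,0,1],"dr":[0,0,0]},{"hand":0.4,"xyz":[0,0,-30],"dr":[0,0,0]},{"hand":0.4,"xyz":[0,0,-90],"dr":[0,0,0]},{"hand":0.4,"xyz":[0,0,-150],"dr":[0,0,0]},{"hand":0.4,"xyz":[0,0,-210],"dr":[0,0,0]},{"hand":0.4,"xyz":[0,0,-270],"dr":[0,0,0]}]'; python3 -c "
from h import *
state();go([.57,.284,.30],88.8)"
```

```text
clock: 25.2
tcp_pos: [0.3393, 0.2845, 0.3021]
ee_rot: [-180.0, 0.0, 88.8]
force: [0.9, -0.2, -0.6]
gripper_width: 0.603
t25.2 tcp [0.3393 0.2845 0.3021] rpy [-1.7998e+02  3.0000e-02  8.8810e+01] F [ 0.9 -0.2 -0.6] M [ 0.03 -0.02  0.05] w 53.1 q [ 25.   5.  92.  -0.  83. -64.]
xyz [4.3, 230.7, 2.1] dr [-0.0004, 0.0005, 0.0002]
```

```bash
python3 -m crank '[{"hand":0.4,"xyz":[4,60,0],"dr":[0,0,0]},{"hand":0.4,"xyz":[4,120,0],"dr":[0,0,0]},{"hand":0.4,"xyz":[4,180,0],"dr":[0,0,0]},{"hand":0.4,"xyz":[4,231,0],"dr":[0,0,0]},{"hand":0.4,"xyz":[4,231,0],"dr":[0,0,0]},{"hand":0.4,"xyz":[4,231,0],"dr":[0,0,0]}]'; python3 - <<'E'
from h import *
state()
c=optics.camera("wrist");np.savez("w3.npz",**c);cv2.imwrite("pics/w3.png",cv2.resize(c["color"],(800,600)))
W=world(c)
print("cover",rect(W,box(W,.2,.46,.12,.45,.010,.022)))
print("rim",rect(W,box(W,.42,.62,.15,.42,.060,.068)))
print("barblock",rect(W,box(W,.45,.6,.2,.37,.044,.056)))
print("bar",rect(W,box(W,.515,.56,.18,.39,.032,.042)))
E
```

```text
clock: 25.95
tcp_pos: [0.5698, 0.2838, 0.3019]
ee_rot: [-179.9, 0.0, 88.8]
force: [0.1, -0.0, 0.7]
gripper_width: 0.603
t25.9 tcp [0.5698 0.2838 0.3019] rpy [-1.7994e+02  3.0000e-02  8.8820e+01] F [ 0.1 -0.   0.7] M [ 0.05 -0.   -0.  ] w 53.1 q [ 16.  31.  57.  -0.  92. -73.]
cover (array([0.4225, 0.2847]), array([0.2236, 0.076 ]), 89.42, np.float64(0.0171), 5455)
rim (array([0.5127, 0.2843]), array([0.2204, 0.1512]), 88.84, np.float64(0.0632), 4059)
barblock (array([0.5582, 0.2839]), array([0.1064, 0.0536]), 88.82, np.float64(0.0494), 494)
bar (array([0.5383, 0.2872]), array([0.2055, 0.041 ]), 89.54, np.float64(0.0362), 1216)
```

View pics/w3.png

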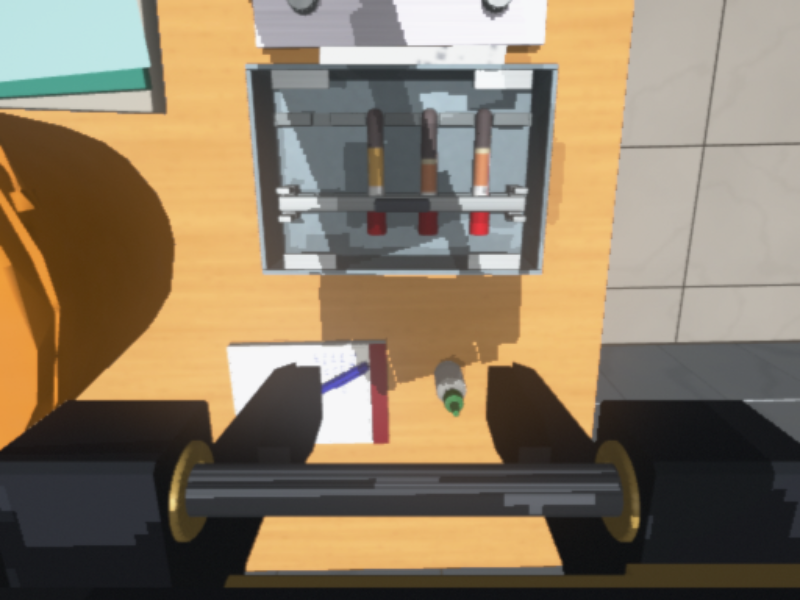

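The lid is off and flat. There are three tubes, at columns 376, 429 and 482, which match places y=-22, +22 and +66. The bar runs across at row 203 with its grip block at (401,205).

```bash
python3 - <<'E'
from h import *
c=dict(np.load("w3.npz"));W=world(c)
print("block",rect(W,box(W,.52,.555,.25,.32,.045,.056)))
print("bar",rect(W,box(W,.525,.55,.2,.26,.032,.040)),rect(W,box(W,.525,.55,.31,.37,.032,.040)))
for y in (-22,22,66):
  yy=.2843+y/1000; print(y,rect(W,box(W,.47,.52,yy-.015,yy+.015,.017,.03)))
go([.5367,.2838,.12],-1.2)
E
```

```text
block (array([0.5362, 0.2843]), array([0.0429, 0.0096]), 88.86, np.float64(0.0498), 307)
bar (array([0.5351, 0.23  ]), array([0.0596, 0.0103]), 88.82, np.float64(0.0361), 429) (array([0.5373, 0.34  ]), array([0.0596, 0.0104]), 89.04, np.float64(0.0362), 430)
-22 (array([0.495 , 0.2625]), array([0.0265, 0.0491]), 88.77, np.float64(0.0217), 454)
22 (array([0.4946, 0.3055]), array([0.0291, 0.049 ]), 88.94, np.float64(0.0217), 447)
66 (array([0.495 , 0.3501]), array([0.0498, 0.0292]), 0.37, np.float64(0.0215), 474)
xyz [-0.8, -32.7, 182.6] dr [0.0002, 0.0003, 1.5716]
```

```bash
python3 -m crank '[{"hand":0.6,"xyz":[0,-10,0],"dr":[0,0,1.571]},{"hand":0.6,"xyz":[0,-20,0],"dr":[0,0,1.571]},{"hand":0.6,"xyz":[0,-33,30],"dr":[0,0,1.571]},{"hand":0.6,"xyz":[-0.5,-33,80],"dr":[0,0,1.571]},{"hand":0.6,"xyz":[-0.5,-33,120],"dr":[0,0,1.571]},{"hand":0.6,"xyz":[-0.5,-33,160],"dr":[0,0,1.571]},{"hand":0.6,"xyz":[-0.5,-33,182],"dr":[0,0,1.571]},{"hand":0.6,"xyz":[-0.5,-33,182],"dr":[0,0,1.571]},{"hand":0.6,"xyz":[-0.5,-33,182],"dr":[0,0,1.571]},{"hand":0.6,"xyz":[-0.5,-33,182],"dr":[0,0,1.571]}]'; python3 -c "
from h import *
state();go([.5363,.2841,.039],-1.15)"
```

```text
clock: 27.25
tcp_pos: [0.5357, 0.2845, 0.1216]
ee_rot: [-180.0, -0.1, -1.1]
force: [0.6, 0.8, -0.2]
gripper_width: 0.402
t27.2 tcp [0.5357 0.2845 0.1216] rpy [-1.7999e+02 -6.0000e-02 -1.0800e+00] F [ 0.6  0.8 -0.2] M [-0.06  0.02  0.02] w 35.4 q [17. 34. 79. -0. 66. 18.]
xyz [0.5, 0.4, 82.6] dr [-0.0002, -0.0011, 0.0013]
```

```bash
python3 -m crank '[{"hand":0.6,"xyz":[0.5,0.4,45],"dr":[0,-0.001,0]},{"hand":0.6,"xyz":[0.5,0.4,70],"dr":[0,-0.001,0]},{"hand":0.6,"xyz":[0.5,0.4,82],"dr":[0,-0.001,0]},{"hand":0.6,"xyz":[0.5,0.4,82],"dr":[0,-0.001,0]},{"hand":1,"xyz":[0.5,0.4,82],"dr":[0,-0.001,0]},{"hand":1,"xyz":[0.5,0.4,82],"dr":[0,-0.001,0]},{"hand":1,"xyz":[0.5,0.4,82],"dr":[0,-0.001,0]},{"hand":1,"xyz":[0.5,0.4,82],"dr":[0,-0.001,0]},{"hand":1,"xyz":[0.5,0.4,82],"dr":[0,-0.001,0]},{"hand":1,"xyz":[0.5,0.4,82],"dr":[0,-0.001,0]}]' 30; python3 -m crank '[{"hand":1,"xyz":[0,0,-20],"dr":[0,0,0]},{"hand":1,"xyz":[0,0,-60],"dr":[0,0,0]},{"hand":1,"xyz":[0,0,-110],"dr":[0,0,0]},{"hand":1,"xyz":[0,0,-160],"dr":[0,0,0]},{"hand":1,"xyz":[0,0,-180],"dr":[0,0,0]},{"hand":1,"xyz":[0,0,-180],"dr":[0,0,0]}]'; python3 -c "
from h import *
state();go([.35,.20,.22],-1.15);go([.305,-.34,.22],-1.15)"
```

```text
clock: 28.5
tcp_pos: [0.5366, 0.2842, 0.0402]
ee_rot: [-180.0, -0.1, -1.1]
force: [-0.4, -1.2, 6.3]
gripper_width: 0.11
clock: 29.25
tcp_pos: [0.5367, 0.2842, 0.2209]
ee_rot: [-179.9, -0.2, -1.1]
force: [-0.5, -0.1, -0.5]
gripper_width: 0.11
t29.2 tcp [0.5367 0.2842 0.2209] rpy [-1.7994e+02 -1.6000e-01 -1.0700e+00] F [-0.5 -0.1 -0.5] M [-0.11  0.09 -0.01] w 9.7 q [17. 29. 72.  0. 79. 18.]
xyz [-185.1, 87.7, 0.3] dr [-0.001, -0.0028, 0.0013]
xyz [-220.0, 628.4, -0.3] dr [-0.001, -0.0028, 0.0013]
```

```bash
python3 -m crank '[{"hand":1,"xyz":[-60,30,0],"dr":[0,0,0]},{"hand":1,"xyz":[-120,60,0],"dr":[0,0,0]},{"hand":1,"xyz":[-175,95,0],"dr":[0,0,0]},{"hand":1,"xyz":[-185,150,0],"dr":[0,0,0]},{"hand":1,"xyz":[-190,205,0],"dr":[0,0,0]},{"hand":1,"xyz":[-195,260,0],"dr":[0,0,0]},{"hand":1,"xyz":[-198,315,0],"dr":[0,0,0]},{"hand":1,"xyz":[-202,370,0],"dr":[0,0,0]},{"hand":1,"xyz":[-206,425,0],"dr":[0,0,0]},{"hand":1,"xyz":[-210,480,0],"dr":[0,0,0]}]'; python3 - <<'E'
from h import *
state()
c=dict(np.load("top.npz"));W=world(c)
b=c["color"].astype(int)
print("desk z",W[int(430*.64),int(525*.64)].round(3))
ph=(b.sum(2)<150)&box(W,.15,.45,-.62,-.42,-.02,.03); print("phone",rect(W,ph))
t=box(W,.36,.56,-.48,-.24,.013,.035)
p=W[t];print("tray",rect(W,t),np.percentile(p,[2,98],axis=0).round(3).tolist())
E
```

```text
clock: 30.5
tcp_pos: [0.3168, -0.1932, 0.2186]
ee_rot: [-179.8, -0.1, -1.1]
force: [1.6, 0.8, -0.9]
gripper_width: 0.108
t30.5 tcp [ 0.3168 -0.1932  0.2186] rpy [-1.7984e+02 -8.0000e-02 -1.1100e+00] F [ 1.6  0.8 -0.9] M [-0.04  0.03  0.04] w 9.5 q [-50.  -1. 111.   0.  70. -49.]
desk z [ 0.296 -0.359 -0.002]
phone (array([ 0.3286, -0.5562]), array([0.2205, 0.1795]), 14.49, np.float64(0.0144), 1169)
tray (array([ 0.4648, -0.352 ]), array([0.1417, 0.1814]), 2.69, np.float64(0.0232), 260) [[0.392, -0.443, 0.014], [0.536, -0.26, 0.032]]
```

```bash
python3 -c "
from h import *
go([.295,-.342,.03],-1.15)"
```

```text
xyz [-19.2, 149.7, 188.1] dr [-0.0027, -0.0015, 0.0007]
```

```bash
python3 -m crank '[{"hand":1,"xyz":[-7,50,0],"dr":[-0.003,-0.001,0]},{"hand":1,"xyz":[-14,100,0],"dr":[-0.003,-0.001,0]},{"hand":1,"xyz":[-19,150,0],"dr":[-0.003,-0.001,0]},{"hand":1,"xyz":[-19,150,50],"dr":[-0.003,-0.001,0]},{"hand":1,"xyz":[-19,150,100],"dr":[-0.003,-0.001,0]},{"hand":1,"xyz":[-19,150,150],"dr":[-0.003,-0.001,0]},{"hand":1,"xyz":[-19,150,180],"dr":[-0.003,-0.001,0]},{"hand":1,"xyz":[-19,150,195],"dr":[-0.003,-0.001,0]},{"hand":1,"xyz":[-19,150,201],"dr":[-0.003,-0.001,0]},{"hand":1,"xyz":[-19,150,201],"dr":[-0.003,-0.001,0]}]'; python3 -m crank '[{"hand":1,"xyz":[0,0,2],"dr":[0,0,0]},{"hand":1,"xyz":[0,0,2],"dr":[0,0,0]}]'
```

```text
clock: 31.75
tcp_pos: [0.295, -0.3418, 0.0167]
ee_rot: [-180.0, 0.0, -1.1]
force: [-0.2, -0.1, -1.5]
gripper_width: 0.112
clock: 32.0
tcp_pos: [0.295, -0.3419, 0.0149]
ee_rot: [-180.0, -0.0, -1.1]
force: [0.7, 0.2, -1.5]
gripper_width: 0.112
```

```bash
python3 -m crank '[{"hand":0.7,"xyz":[0,0,0],"dr":[0,0,0]},{"hand":0.7,"xyz":[0,0,0],"dr":[0,0,0]},{"hand":0.7,"xyz":[0,0,0],"dr":[0,0,0]},{"hand":0.7,"xyz":[0,0,-30],"dr":[0,0,0]},{"hand":0.7,"xyz":[0,0,-90],"dr":[0,0,0]},{"hand":0.7,"xyz":[0,0,-150],"dr":[0,0,0]},{"hand":0.7,"xyz":[0,0,-190],"dr":[0,0,0]},{"hand":0.7,"xyz":[0,0,-190],"dr":[0,0,0]}]'; python3 -c "
from h import *
state();go([.33,0,.20],45);go([.40,.20,.20],88.85)"
```

```text
clock: 33.0
tcp_pos: [0.2955, -0.3429, 0.2074]
ee_rot: [179.7, -0.2, -1.1]
force: [0.4, -0.4, -0.5]
gripper_width: 0.3
t33.0 tcp [ 0.2955 -0.3429  0.2074] rpy [ 1.7973e+02 -1.6000e-01 -1.1000e+00] F [ 0.4 -0.4 -0.5] M [-0.11  0.09 -0.04] w 26.4 q [-64.  10. 101.   0.  69. -63.]
xyz [27.9, -343.5, 5.9] dr [0.0056, -0.0007, -0.8047]
xyz [94.0, -544.9, 5.1] dr [0.0059, 0.0015, -1.57]
```

```bash
python3 -m crank '[{"hand":0.7,"xyz":[6,-60,0],"dr":[0.005,0,-0.17]},{"hand":0.7,"xyz":[12,-120,0],"dr":[0.005,0,-0.35]},{"hand":0.7,"xyz":[18,-180,0],"dr":[0.005,0,-0.52]},{"hand":0.7,"xyz":[24,-240,0],"dr":[0.005,0,-0.7]},{"hand":0.7,"xyz":[28,-300,0],"dr":[0.005,0,-0.87]},{"hand":0.7,"xyz":[28,-350,0],"dr":[0.005,0,-1.05]},{"hand":0.7,"xyz":[35,-410,0],"dr":[0.005,0.001,-1.22]},{"hand":0.7,"xyz":[50,-460,0],"dr":[0.005,0.001,-1.4]},{"hand":0.7,"xyz":[70,-510,0],"dr":[0.006,0.001,-1.57]},{"hand":0.7,"xyz":[94,-545,0],"dr":[0.006,0.001,-1.57]}]'; python3 - <<'E'
from h import *
state()
b=np.array([.5127,.2843]);a=np.radians(-1.15);Rm=np.array([[np.cos(a),-np.sin(a)],[np.sin(a),np.cos(a)]])
for y in(-.022,.022,.066): q=b+Rm@[-.010,y];print(y,q.round(4));go([*q,.10],88.85)
c=optics.camera("top");np.savez("top1.npz",**c);W=world(c)
t=box(W,.36,.56,-.48,-.24,.013,.035);print("tray",rect(W,t))
print("bar",rect(W,box(W,.24,.35,-.47,-.23,.006,.03)))
print("drop",rect(W,box(W,.66,.74,.29,.36,.03,.09)))
cv2.imwrite("pics/t1.png",cv2.resize(c["color"][200:340,80:440],(800,311)))
E
```

```text
clock: 34.25
tcp_pos: [0.3996, 0.2023, 0.2036]
ee_rot: [-179.9, 0.0, 89.1]
force: [0.4, -0.0, 1.0]
gripper_width: 0.298
t34.2 tcp [0.3996 0.2023 0.2036] rpy [-1.7985e+02  4.0000e-02  8.9070e+01] F [ 0.4 -0.   1. ] M [0.   0.03 0.01] w 26.3 q [ 12.  10. 101.  -0.  69. -77.]
-0.022 [0.5023 0.2625]
xyz [62.0, 101.9, 103.3] dr [-0.0026, 0.0008, 0.0038]
0.022 [0.5031 0.3065]
xyz [106.0, 102.1, 103.3] dr [-0.0026, 0.0008, 0.0038]
0.066 [0.504  0.3505]
xyz [150.0, 102.3, 103.3] dr [-0.0026, 0.0008, 0.0038]
tray (array([ 0.4518, -0.3686]), array([0.2236, 0.1745]), 88.2, np.float64(0.0225), 259)
bar (array([ 0.2964, -0.3497]), array([0.239 , 0.1086]), 88.8, np.float64(0.0111), 355)
drop (array([0.6988, 0.3219]), array([0.0225, 0.0255]), 62.5, np.float64(0.0514), 57)
```

View pics/t1.png

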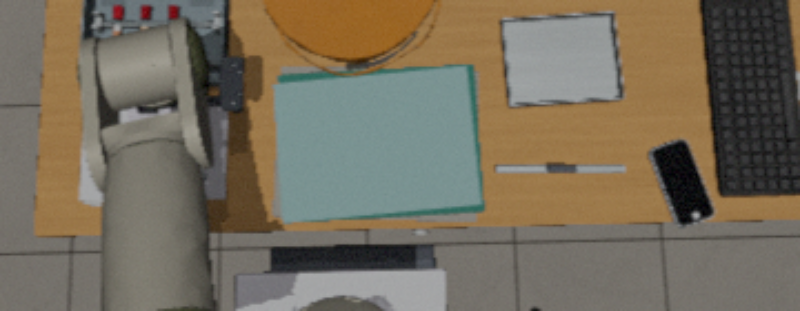

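The bar lies flat on the desk at (560,168). The tray at (563,58) hasn't moved. Next is the first tube.

```bash
python3 -m crank '[{"hand":0.7,"xyz":[30,50,0],"dr":[-0.002,0,0.004]},{"hand":0.7,"xyz":[62,102,40],"dr":[-0.002,0,0.004]},{"hand":0.7,"xyz":[62,102,80],"dr":[-0.002,0,0.004]},{"hand":0.7,"xyz":[62,102,103],"dr":[-0.002,0,0.004]},{"hand":0.7,"xyz":[62,102,103],"dr":[-0.002,0,0.004]}]'; python3 -c "
from h import *
state();go([.5023,.2625,.009],88.85)"
```

```text
clock: 34.92
tcp_pos: [0.5033, 0.2642, 0.0976]
ee_rot: [-179.7, 0.1, 88.7]
force: [-0.5, -0.9, 0.3]
gripper_width: 0.298
t34.9 tcp [0.5033 0.2642 0.0976] rpy [-1.7972e+02  6.0000e-02  8.8750e+01] F [-0.5 -0.9  0.3] M [ 0.05 -0.06 -0.03] w 26.2 q [ 16.  32.  88.   0.  61. -73.]
xyz [-1.6, -0.6, 88.6] dr [-0.0048, 0.001, -0.0018]
```

```bash
python3 -m crank '[{"hand":0.7,"xyz":[-1.6,-0.6,35],"dr":[-0.005,0.001,-0.002]},{"hand":0.7,"xyz":[-1.6,-0.6,62],"dr":[-0.005,0.001,-0.002]},{"hand":0.7,"xyz":[-1.6,-0.6,80],"dr":[-0.005,0.001,-0.002]},{"hand":0.7,"xyz":[-1.6,-0.6,88.5],"dr":[-0.005,0.001,-0.002]},{"hand":0.7,"xyz":[-1.6,-0.6,88.5],"dr":[-0.005,0.001,-0.002]},{"hand":1,"xyz":[-1.6,-0.6,88.5],"dr":[-0.005,0.001,-0.002]},{"hand":1,"xyz":[-1.6,-0.6,88.5],"dr":[-0.005,0.001,-0.002]},{"hand":1,"xyz":[-1.6,-0.6,88.5],"dr":[-0.005,0.001,-0.002]},{"hand":1,"xyz":[-1.6,-0.6,88.5],"dr":[-0.005,0.001,-0.002]},{"hand":1,"xyz":[-1.6,-0.6,88.5],"dr":[-0.005,0.001,-0.002]}]' 15; python3 -m crank '[{"hand":1,"xyz":[0,0,-30],"dr":[0,0,0]},{"hand":1,"xyz":[0,0,-80],"dr":[0,0,0]},{"hand":1,"xyz":[0,0,-130],"dr":[0,0,0]},{"hand":1,"xyz":[0,0,-145],"dr":[0,0,0]},{"hand":1,"xyz":[0,0,-145],"dr":[0,0,0]}]'; python3 -c "
from h import *
state();go([.34,.1,.15],88.85);go([.33,-.2,.15],88.85);go([.455,-.30,.15],92.7)"
```

```text
clock: 36.17
tcp_pos: [0.5027, 0.2626, 0.0098]
ee_rot: [179.9, -0.0, 88.9]
force: [-1.5, 0.1, 7.0]
gripper_width: 0.136
clock: 36.8
tcp_pos: [0.5024, 0.2626, 0.1547]
ee_rot: [179.9, -0.0, 88.9]
force: [-0.2, 0.3, -0.4]
gripper_width: 0.14
t36.8 tcp [0.5024 0.2626 0.1547] rpy [ 1.799e+02 -3.000e-02  8.887e+01] F [-0.2  0.3 -0.4] M [-0.02  0.06 -0.06] w 12.3 q [ 16.  27.  85.  -0.  67. -73.]
xyz [-165.8, -159.2, 4.3] dr [0.0018, -0.0005, 0.0003]
xyz [-465.9, -163.3, 4.2] dr [0.0018, -0.0005, 0.0003]
xyz [-563.4, -36.3, 4.3] dr [0.0018, -0.0005, -0.0669]
```

```bash
python3 -m crank '[{"hand":1,"xyz":[-30,-50,0],"dr":[0,0,0]},{"hand":1,"xyz":[-60,-100,0],"dr":[0,0,0]},{"hand":1,"xyz":[-100,-145,0],"dr":[0,0,0]},{"hand":1,"xyz":[-160,-159,0],"dr":[0,0,0]},{"hand":1,"xyz":[-215,-161,0],"dr":[0,0,0]},{"hand":1,"xyz":[-270,-163,0],"dr":[0,0,0]},{"hand":1,"xyz":[-325,-163,0],"dr":[0,0,0]},{"hand":1,"xyz":[-380,-163,0],"dr":[0,0,0]},{"hand":1,"xyz":[-430,-163,0],"dr":[0,0,0]},{"hand":1,"xyz":[-465,-160,0],"dr":[0,0,0]}]'; python3 - <<'E'
from h import *
state();go([.4526,-.3025,.08],92.7)
c=optics.camera("top");np.savez("top2.npz",**c);W=world(c)
t=box(W,.38,.60,-.48,-.24,.013,.035);print("tray",rect(W,t))
cv2.imwrite("pics/t2.png",cv2.resize(c["color"][200:340,80:440],(800,311)))
E
```

```text
clock: 38.05
tcp_pos: [0.3322, -0.2006, 0.1525]
ee_rot: [-180.0, -0.2, 88.8]
force: [0.3, -0.0, -0.5]
gripper_width: 0.141
t38.0 tcp [ 0.3322 -0.2006  0.1525] rpy [-1.7998e+02 -1.7000e-01  8.8750e+01] F [ 0.3 -0.  -0.5] M [-0.01  0.02 -0.01] w 12.4 q [ -49.    6.  114.    0.   59. -137.]
xyz [-99.5, 122.6, 72.1] dr [-0.0003, -0.003, -0.0689]
tray (array([ 0.4942, -0.372 ]), array([0.198 , 0.2234]), 2.62, np.float64(0.0225), 259)
```

View pics/t2.png

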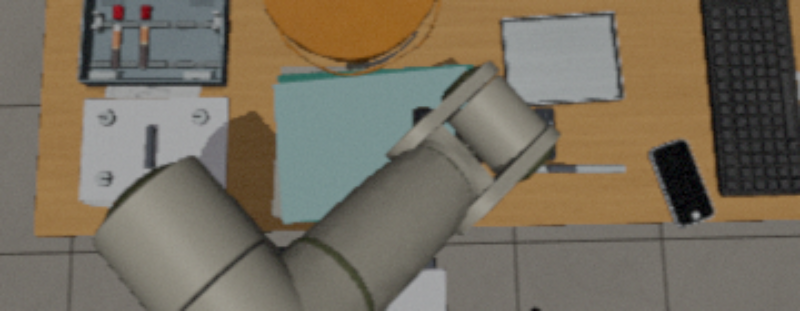

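The tray hasn't moved, at (562,58). One tube is in the gripper and two are left in the box. I'll place this one.

```bash
python3 -m crank '[{"hand":1,"xyz":[-50,60,0],"dr":[0,-0.003,-0.069]},{"hand":1,"xyz":[-99.5,122.6,0],"dr":[0,-0.003,-0.069]},{"hand":1,"xyz":[-99.5,122.6,20],"dr":[0,-0.003,-0.069]},{"hand":1,"xyz":[-99.5,122.6,60],"dr":[0,-0.003,-0.069]},{"hand":1,"xyz":[-99.5,122.6,100],"dr":[0,-0.003,-0.069]},{"hand":1,"xyz":[-99.5,122.6,125],"dr":[0,-0.003,-0.069]},{"hand":1,"xyz":[-99.5,122.6,136],"dr":[0,-0.003,-0.069]},{"hand":1,"xyz":[-99.5,122.6,136],"dr":[0,-0.003,-0.069]}]';  python3 -c "
from h import *
state();go([.4526,-.3025,.0065],92.7)"
```

```text
clock: 39.1
tcp_pos: [0.4529, -0.3051, 0.0158]
ee_rot: [-179.9, 0.0, 92.7]
force: [0.1, -0.6, 0.9]
gripper_width: 0.137
t39.1 tcp [ 0.4529 -0.3051  0.0158] rpy [-1.7995e+02  3.0000e-02  9.2660e+01] F [ 0.1 -0.6  0.9] M [0.02 0.02 0.05] w 12.1 q [ -46.   36.   95.   -0.   49. -139.]
xyz [2.6, -0.2, 9.3] dr [-0.0009, 0.0005, -0.0007]
```

```bash
python3 -m crank '[{"hand":1,"xyz":[2.6,0,6],"dr":[0,0,0]},{"hand":1,"xyz":[2.6,0,9],"dr":[0,0,0]},{"hand":1,"xyz":[2.6,0,9],"dr":[0,0,0]},{"hand":0.7,"xyz":[2.6,0,9],"dr":[0,0,0]},{"hand":0.7,"xyz":[2.6,0,9],"dr":[0,0,0]},{"hand":0.7,"xyz":[2.6,0,9],"dr":[0,0,0]},{"hand":0.7,"xyz":[2.6,0,-20],"dr":[0,0,0]},{"hand":0.7,"xyz":[2.6,0,-70],"dr":[0,0,0]},{"hand":0.7,"xyz":[2.6,0,-140],"dr":[0,0,0]},{"hand":0.7,"xyz":[2.6,0,-140],"dr":[0,0,0]}]'; python3 - <<'E'
from h import *
state();go([.35,-.2,.15],88.85);go([.34,.1,.15],88.85);go([.5031,.3065,.15],88.85)
E
```

```text
clock: 40.35
tcp_pos: [0.4541, -0.3035, 0.16]
ee_rot: [179.8, 0.4, 92.7]
force: [0.3, 0.2, -0.1]
gripper_width: 0.299
t40.4 tcp [ 0.4541 -0.3035  0.16  ] rpy [179.76   0.36  92.67] F [ 0.3  0.2 -0.1] M [-0.02  0.02  0.03] w 26.3 q [ -46.   25.   89.   -0.   66. -139.]
xyz [108.3, -99.2, 8.8] dr [0.0044, 0.0062, 0.0667]
xyz [408.5, -95.2, 6.9] dr [0.0044, 0.0062, 0.0667]
xyz [607.1, 77.3, 6.4] dr [0.0044, 0.0062, 0.0667]
```

```bash
python3 -m crank '[{"hand":0.7,"xyz":[40,-45,0],"dr":[0.004,0.006,0.067]},{"hand":0.7,"xyz":[90,-90,0],"dr":[0.004,0.006,0.067]},{"hand":0.7,"xyz":[150,-100,0],"dr":[0.004,0.006,0.067]},{"hand":0.7,"xyz":[210,-100,0],"dr":[0.004,0.006,0.067]},{"hand":0.7,"xyz":[270,-98,0],"dr":[0.004,0.006,0.067]},{"hand":0.7,"xyz":[330,-97,0],"dr":[0.004,0.006,0.067]},{"hand":0.7,"xyz":[390,-96,0],"dr":[0.004,0.006,0.067]},{"hand":0.7,"xyz":[450,-85,0],"dr":[0.004,0.006,0.067]},{"hand":0.7,"xyz":[490,-40,0],"dr":[0.004,0.006,0.067]},{"hand":0.7,"xyz":[530,5,0],"dr":[0.004,0.006,0.067]}]'; python3 -c "
from h import *
state();go([.5031,.3065,.009],88.85)"
```

```text
clock: 41.6
tcp_pos: [0.4349, 0.2281, 0.1557]
ee_rot: [-180.0, 0.0, 88.9]
force: [0.4, -0.3, -0.0]
gripper_width: 0.301
t41.6 tcp [0.4349 0.2281 0.1557] rpy [-1.7997e+02  3.0000e-02  8.8900e+01] F [ 0.4 -0.3 -0. ] M [ 0.03 -0.08  0.03] w 26.5 q [ 14.  19.  98.  -0.  63. -75.]
xyz [79.8, 66.8, 146.6] dr [-0.0006, 0.0006, 0.0009]
```

```bash
python3 -m crank '[{"hand":0.7,"xyz":[40,33,0],"dr":[0,0,0]},{"hand":0.7,"xyz":[79.8,66.8,20],"dr":[0,0,0]},{"hand":0.7,"xyz":[79.8,66.8,50],"dr":[0,0,0]},{"hand":0.7,"xyz":[79.8,66.8,60],"dr":[0,0,0]},{"hand":0.7,"xyz":[79.8,66.8,60],"dr":[0,0,0]}]'; python3 -c "
from h import *
state();go([.5031,.3065,.0085],88.85)"
```

```text
clock: 42.22
tcp_pos: [0.5028, 0.3061, 0.0952]
ee_rot: [-179.9, 0.1, 88.9]
force: [-0.0, -0.7, 0.7]
gripper_width: 0.301
t42.2 tcp [0.5028 0.3061 0.0952] rpy [-1.7989e+02  6.0000e-02  8.8880e+01] F [-0.  -0.7  0.7] M [ 0.04 -0.04  0.03] w 26.5 q [ 20.  34.  84.  -0.  62. -69.]
xyz [0.5, 0.5, 86.7] dr [-0.0019, 0.0011, 0.0005]
```

```bash
python3 -m crank '[{"hand":0.7,"xyz":[0.4,0.3,35],"dr":[-0.002,0.001,0]},{"hand":0.7,"xyz":[0.4,0.3,62],"dr":[-0.002,0.001,0]},{"hand":0.7,"xyz":[0.4,0.3,79],"dr":[-0.002,0.001,0]},{"hand":0.7,"xyz":[0.4,0.3,86],"dr":[-0.002,0.001,0]},{"hand":0.7,"xyz":[0.4,0.3,86],"dr":[-0.002,0.001,0]},{"hand":1,"xyz":[0.4,0.3,86],"dr":[-0.002,0.001,0]},{"hand":1,"xyz":[0.4,0.3,86],"dr":[-0.002,0.001,0]},{"hand":1,"xyz":[0.4,0.3,86],"dr":[-0.002,0.001,0]},{"hand":1,"xyz":[0.4,0.3,86],"dr":[-0.002,0.001,0]},{"hand":1,"xyz":[0.4,0.3,86],"dr":[-0.002,0.001,0]}]' 15; python3 -m crank '[{"hand":1,"xyz":[0,0,-30],"dr":[0,0,0]},{"hand":1,"xyz":[0,0,-80],"dr":[0,0,0]},{"hand":1,"xyz":[0,0,-130],"dr":[0,0,0]},{"hand":1,"xyz":[0,0,-145],"dr":[0,0,0]},{"hand":1,"xyz":[0,0,-145],"dr":[0,0,0]}]'; python3 -c "
from h import *
state();go([.34,.1,.15],88.85);go([.33,-.2,.15],88.85)"
```

```text
clock: 43.48
tcp_pos: [0.5033, 0.3066, 0.0099]
ee_rot: [179.9, -0.0, 88.9]
force: [-0.3, -0.2, 5.6]
gripper_width: 0.138
clock: 44.1
tcp_pos: [0.5031, 0.3065, 0.1548]
ee_rot: [179.9, -0.0, 88.9]
force: [-0.4, -0.2, -0.1]
gripper_width: 0.145
t44.1 tcp [0.5031 0.3065 0.1548] rpy [ 1.799e+02 -2.000e-02  8.889e+01] F [-0.4 -0.2 -0.1] M [-0.   -0.01 -0.06] w 12.8 q [ 20.  30.  81.  -0.  69. -69.]
xyz [-209.7, -159.1, 4.5] dr [0.0017, -0.0004, 0.0006]
xyz [-509.8, -163.2, 4.3] dr [0.0017, -0.0004, 0.0006]
```

```bash
python3 -m crank '[{"hand":1,"xyz":[-45,-45,0],"dr":[0,0,0]},{"hand":1,"xyz":[-85,-90,0],"dr":[0,0,0]},{"hand":1,"xyz":[-125,-135,0],"dr":[0,0,0]},{"hand":1,"xyz":[-180,-159,0],"dr":[0,0,0]},{"hand":1,"xyz":[-240,-161,0],"dr":[0,0,0]},{"hand":1,"xyz":[-300,-163,0],"dr":[0,0,0]},{"hand":1,"xyz":[-360,-163,0],"dr":[0,0,0]},{"hand":1,"xyz":[-420,-163,0],"dr":[0,0,0]},{"hand":1,"xyz":[-475,-163,0],"dr":[0,0,0]},{"hand":1,"xyz":[-505,-160,0],"dr":[0,0,0]}]'; python3 - <<'E'
from h import *
state();go([.455,-.3525,.08],92.7)
c=optics.camera("top");np.savez("top3.npz",**c);W=world(c)
t=box(W,.43,.60,-.46,-.24,.013,.035)
a=np.load("top2.npz")["color"].astype(int);d=np.abs(a-c["color"].astype(int)).sum(2)
sub=np.zeros_like(d,bool);sub[200:250,300:365]=1
ys,xs=np.where(sub&(d>120));print("changed",len(ys),xs.min(),xs.max(),ys.min(),ys.max())
print("tray",rect(W,t))
E
```

```text
clock: 45.35
tcp_pos: [0.3322, -0.197, 0.1527]
ee_rot: [-180.0, -0.2, 88.7]
force: [0.6, 0.4, -0.7]
gripper_width: 0.14
t45.4 tcp [ 0.3322 -0.197   0.1527] rpy [-1.7996e+02 -1.6000e-01  8.8730e+01] F [ 0.6  0.4 -0.7] M [0.04 0.05 0.01] w 12.3 q [ -48.    6.  115.    0.   59. -137.]
xyz [-152.9, 126.2, 72.2] dr [-0.0005, -0.0028, -0.0693]
changed 89 310 328 213 249
tray (array([ 0.5144, -0.3595]), array([0.1684, 0.2008]), 0.11, np.float64(0.0215), 239)
```

```bash
python3 -m crank '[{"hand":1,"xyz":[-50,42,0],"dr":[0,-0.003,-0.069]},{"hand":1,"xyz":[-100,84,0],"dr":[0,-0.003,-0.069]},{"hand":1,"xyz":[-153,126.2,0],"dr":[0,-0.003,-0.069]},{"hand":1,"xyz":[-153,126.2,20],"dr":[0,-0.003,-0.069]},{"hand":1,"xyz":[-153,126.2,60],"dr":[0,-0.003,-0.069]},{"hand":1,"xyz":[-153,126.2,100],"dr":[0,-0.003,-0.069]},{"hand":1,"xyz":[-153,126.2,125],"dr":[0,-0.003,-0.069]},{"hand":1,"xyz":[-153,126.2,136],"dr":[0,-0.003,-0.069]},{"hand":1,"xyz":[-153,126.2,136],"dr":[0,-0.003,-0.069]}]';  python3 -c "
from h import *
state();go([.455,-.3525,.0065],92.7)"
```

```text
clock: 46.52
tcp_pos: [0.4553, -0.3542, 0.0158]
ee_rot: [-179.9, 0.0, 92.7]
force: [0.1, 0.5, 0.3]
gripper_width: 0.137
t46.5 tcp [ 0.4553 -0.3542  0.0158] rpy [-1.7994e+02  1.0000e-02  9.2660e+01] F [0.1 0.5 0.3] M [ 0.02 -0.04  0.  ] w 12.0 q [ -49.   39.   89.   -0.   52. -142.]
xyz [1.7, -0.2, 9.3] dr [-0.0011, 0.0002, -0.0006]
```

```bash
python3 -m crank '[{"hand":1,"xyz":[1.7,0,6],"dr":[0,0,0]},{"hand":1,"xyz":[1.7,0,9],"dr":[0,0,0]},{"hand":1,"xyz":[1.7,0,9],"dr":[0,0,0]},{"hand":0.7,"xyz":[1.7,0,9],"dr":[0,0,0]},{"hand":0.7,"xyz":[1.7,0,9],"dr":[0,0,0]},{"hand":0.7,"xyz":[1.7,0,9],"dr":[0,0,0]},{"hand":0.7,"xyz":[1.7,0,-20],"dr":[0,0,0]},{"hand":0.7,"xyz":[1.7,0,-70],"dr":[0,0,0]},{"hand":0.7,"xyz":[1.7,0,-140],"dr":[0,0,0]},{"hand":0.7,"xyz":[1.7,0,-140],"dr":[0,0,0]}]'; python3 - <<'E'
from h import *
state();go([.35,-.2,.15],88.85);go([.34,.1,.15],88.85);go([.504,.3505,.15],88.85)
E
```

```text
clock: 47.78
tcp_pos: [0.4565, -0.3537, 0.1602]
ee_rot: [179.8, 0.4, 92.7]
force: [0.3, -0.2, 0.7]
gripper_width: 0.303
t47.8 tcp [ 0.4565 -0.3537  0.1602] rpy [179.78   0.37  92.67] F [ 0.3 -0.2  0.7] M [-0.01  0.01  0.01] w 26.7 q [ -49.   28.   83.   -0.   68. -142.]
xyz [158.5, -99.3, 8.8] dr [0.004, 0.0063, 0.0667]
xyz [458.7, -95.3, 6.9] dr [0.004, 0.0063, 0.0667]
xyz [701.2, 80.2, 6.0] dr [0.004, 0.0063, 0.0667]
```

```bash
python3 -m crank '[{"hand":0.7,"xyz":[40,-45,0],"dr":[0.004,0.006,0.067]},{"hand":0.7,"xyz":[90,-85,0],"dr":[0.004,0.006,0.067]},{"hand":0.7,"xyz":[150,-100,0],"dr":[0.004,0.006,0.067]},{"hand":0.7,"xyz":[210,-100,0],"dr":[0.004,0.006,0.067]},{"hand":0.7,"xyz":[270,-98,0],"dr":[0.004,0.006,0.067]},{"hand":0.7,"xyz":[330,-97,0],"dr":[0.004,0.006,0.067]},{"hand":0.7,"xyz":[390,-96,0],"dr":[0.004,0.006,0.067]},{"hand":0.7,"xyz":[450,-95,0],"dr":[0.004,0.006,0.067]},{"hand":0.7,"xyz":[505,-85,0],"dr":[0.004,0.006,0.067]},{"hand":0.7,"xyz":[550,-50,0],"dr":[0.004,0.006,0.067]}]'; python3 -c "
from h import *
state();go([.504,.3505,.095],88.85)"
```

```text
clock: 49.02
tcp_pos: [0.3801, 0.1956, 0.1561]
ee_rot: [-180.0, 0.0, 88.9]
force: [0.5, -1.5, 0.5]
gripper_width: 0.301
t49.0 tcp [0.3801 0.1956 0.1561] rpy [-1.7996e+02  3.0000e-02  8.8930e+01] F [ 0.5 -1.5  0.5] M [ 0.02 -0.05 -0.03] w 26.5 q [ 11.  11. 108.  -0.  61. -77.]
xyz [157.2, 121.0, 60.9] dr [-0.0007, 0.0006, 0.0014]
```

```bash
python3 -m crank '[{"hand":0.7,"xyz":[45,35,0],"dr":[0,0,0]},{"hand":0.7,"xyz":[90,70,0],"dr":[0,0,0]},{"hand":0.7,"xyz":[135,105,0],"dr":[0,0,0]},{"hand":0.7,"xyz":[157,121,20],"dr":[0,0,0]},{"hand":0.7,"xyz":[157,121,50],"dr":[0,0,0]},{"hand":0.7,"xyz":[157,121,61],"dr":[0,0,0]},{"hand":0.7,"xyz":[157,121,61],"dr":[0,0,0]}]'; python3 -c "
from h import *
state();go([.504,.3505,.0085],88.85)"
```

```text
clock: 49.9
tcp_pos: [0.5036, 0.35, 0.0945]
ee_rot: [-179.9, 0.1, 88.9]
force: [0.4, -0.6, -0.1]
gripper_width: 0.299
t49.9 tcp [0.5036 0.35   0.0945] rpy [-1.7989e+02  7.0000e-02  8.8920e+01] F [ 0.4 -0.6 -0.1] M [0.   0.02 0.01] w 26.3 q [ 24.  37.  79.  -0.  64. -65.]
xyz [0.6, 0.5, 86.0] dr [-0.002, 0.0012, 0.0012]
```

```bash
python3 -m crank '[{"hand":0.7,"xyz":[0.4,0.3,35],"dr":[-0.002,0.001,0]},{"hand":0.7,"xyz":[0.4,0.3,62],"dr":[-0.002,0.001,0]},{"hand":0.7,"xyz":[0.4,0.3,79],"dr":[-0.002,0.001,0]},{"hand":0.7,"xyz":[0.4,0.3,85.5],"dr":[-0.002,0.001,0]},{"hand":0.7,"xyz":[0.4,0.3,85.5],"dr":[-0.002,0.001,0]},{"hand":1,"xyz":[0.4,0.3,85.5],"dr":[-0.002,0.001,0]},{"hand":1,"xyz":[0.4,0.3,85.5],"dr":[-0.002,0.001,0]},{"hand":1,"xyz":[0.4,0.3,85.5],"dr":[-0.002,0.001,0]},{"hand":1,"xyz":[0.4,0.3,85.5],"dr":[-0.002,0.001,0]},{"hand":1,"xyz":[0.4,0.3,85.5],"dr":[-0.002,0.001,0]}]' 15; python3 -m crank '[{"hand":1,"xyz":[0,0,-30],"dr":[0,0,0]},{"hand":1,"xyz":[0,0,-80],"dr":[0,0,0]},{"hand":1,"xyz":[0,0,-130],"dr":[0,0,0]},{"hand":1,"xyz":[0,0,-145],"dr":[0,0,0]},{"hand":1,"xyz":[0,0,-145],"dr":[0,0,0]}]'; python3 -c "
from h import *
state();go([.34,.1,.15],88.85);go([.33,-.2,.15],88.85)"
```

```text
clock: 51.15
tcp_pos: [0.5042, 0.3505, 0.0097]
ee_rot: [179.9, -0.0, 88.9]
force: [-0.4, -0.5, 5.8]
gripper_width: 0.142
clock: 51.78
tcp_pos: [0.504, 0.3504, 0.1546]
ee_rot: [179.9, -0.0, 88.9]
force: [0.5, 0.6, 0.5]
gripper_width: 0.139
t51.8 tcp [0.504  0.3504 0.1546] rpy [ 1.7991e+02 -3.0000e-02  8.8920e+01] F [0.5 0.6 0.5] M [-0.01  0.03  0.03] w 12.2 q [ 24.  33.  76.  -0.  71. -65.]
xyz [-253.5, -159.2, 4.2] dr [0.0016, -0.0005, 0.0012]
xyz [-553.6, -163.6, 4.1] dr [0.0016, -0.0005, 0.0012]
```

```bash
python3 -m crank '[{"hand":1,"xyz":[-50,-45,0],"dr":[0,0,0]},{"hand":1,"xyz":[-95,-85,0],"dr":[0,0,0]},{"hand":1,"xyz":[-140,-125,0],"dr":[0,0,0]},{"hand":1,"xyz":[-190,-155,0],"dr":[0,0,0]},{"hand":1,"xyz":[-250,-160,0],"dr":[0,0,0]},{"hand":1,"xyz":[-310,-162,0],"dr":[0,0,0]},{"hand":1,"xyz":[-370,-163,0],"dr":[0,0,0]},{"hand":1,"xyz":[-430,-163,0],"dr":[0,0,0]},{"hand":1,"xyz":[-490,-163,0],"dr":[0,0,0]},{"hand":1,"xyz":[-530,-163,0],"dr":[0,0,0]}]'; python3 - <<'E'
from h import *
state();go([.4574,-.4025,.08],92.7)
c=optics.camera("top");np.savez("top4.npz",**c)
cv2.imwrite("pics/t4.png",cv2.resize(c["color"][180:320,250:430],(720,560)))
E
```

```text
clock: 53.02
tcp_pos: [0.3299, -0.1782, 0.1525]
ee_rot: [-180.0, -0.2, 88.8]
force: [1.0, 1.8, -0.0]
gripper_width: 0.14
t53.0 tcp [ 0.3299 -0.1782  0.1525] rpy [-1.7996e+02 -1.5000e-01  8.8790e+01] F [ 1.   1.8 -0. ] M [ 0.07 -0.06  0.01] w 12.3 q [ -47.    5.  116.    0.   59. -135.]
xyz [-221.8, 132.3, 71.8] dr [-0.0006, -0.0027, -0.0682]
```

View pics/t4.png

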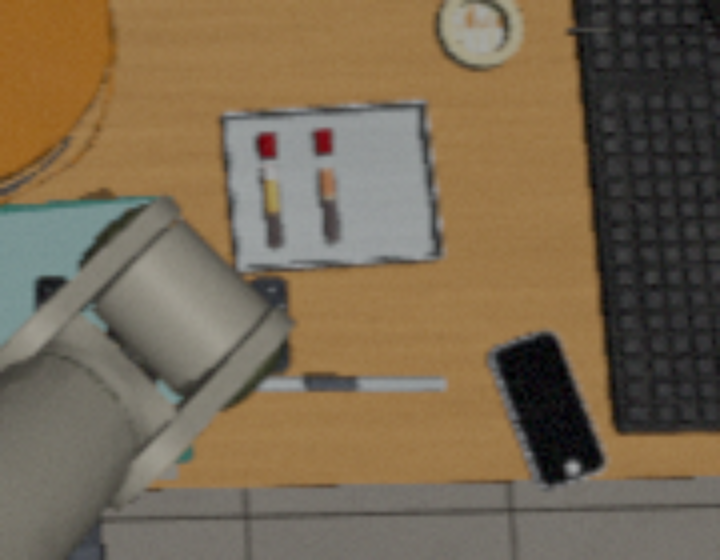

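Two tubes lie flat in the tray, at about (270,190) and (327,185). The tray hasn't moved, and the slot on its right, around (385,185), is free.

```bash
python3 -m crank '[{"hand":1,"xyz":[-50,30,0],"dr":[0,-0.003,-0.068]},{"hand":1,"xyz":[-105,62,0],"dr":[0,-0.003,-0.068]},{"hand":1,"xyz":[-160,95,0],"dr":[0,-0.003,-0.068]},{"hand":1,"xyz":[-222,132.3,0],"dr":[0,-0.003,-0.068]},{"hand":1,"xyz":[-222,132.3,20],"dr":[0,-0.003,-0.068]},{"hand":1,"xyz":[-222,132.3,60],"dr":[0,-0.003,-0.068]},{"hand":1,"xyz":[-222,132.3,100],"dr":[0,-0.003,-0.068]},{"hand":1,"xyz":[-222,132.3,125],"dr":[0,-0.003,-0.068]},{"hand":1,"xyz":[-222,132.3,136],"dr":[0,-0.003,-0.068]},{"hand":1,"xyz":[-222,132.3,136],"dr":[0,-0.003,-0.068]}]';  python3 -c "
from h import *
state();go([.4574,-.4025,.0065],92.7)"
```

```text
clock: 54.32
tcp_pos: [0.4574, -0.4056, 0.0155]
ee_rot: [-179.9, 0.0, 92.6]
force: [-0.4, 1.2, -0.5]
gripper_width: 0.141
t54.3 tcp [ 0.4574 -0.4056  0.0155] rpy [-1.7993e+02  3.0000e-02  9.2640e+01] F [-0.4  1.2 -0.5] M [ 0.02 -0.04 -0.  ] w 12.4 q [ -53.   43.   82.   -0.   55. -145.]
xyz [3.1, 0.2, 9.0] dr [-0.0013, 0.0005, -0.0011]
```

```bash
python3 -m crank '[{"hand":1,"xyz":[3,0,6],"dr":[0,0,0]},{"hand":1,"xyz":[3,0,9],"dr":[0,0,0]},{"hand":1,"xyz":[3,0,9],"dr":[0,0,0]},{"hand":0.7,"xyz":[3,0,9],"dr":[0,0,0]},{"hand":0.7,"xyz":[3,0,9],"dr":[0,0,0]},{"hand":0.7,"xyz":[3,0,9],"dr":[0,0,0]},{"hand":0.7,"xyz":[3,0,-20],"dr":[0,0,0]},{"hand":0.7,"xyz":[3,0,-70],"dr":[0,0,0]},{"hand":0.7,"xyz":[3,0,-140],"dr":[0,0,0]},{"hand":0.7,"xyz":[3,0,-140],"dr":[0,0,0]}]'; python3 -m crank '[{"hand":0.7,"xyz":[40,-45,0],"dr":[0,0,0.07]},{"hand":0.7,"xyz":[90,-85,-10],"dr":[0,0,0.07]},{"hand":0.7,"xyz":[150,-100,-20],"dr":[0,0,0.07]},{"hand":0.7,"xyz":[210,-100,-20],"dr":[0,0,0.07]},{"hand":0.7,"xyz":[270,-98,-20],"dr":[0,0,0.07]},{"hand":0.7,"xyz":[330,-98,-20],"dr":[0,0,0.07]},{"hand":0.7,"xyz":[390,-98,-20],"dr":[0,0,0.07]},{"hand":0.7,"xyz":[390,-98,-20],"dr":[0,0,0.07]},{"hand":0.7,"xyz":[390,-98,-20],"dr":[0,0,0.07]}]'; python3 - <<'E'
from h import *
state()
c=optics.camera("top");np.savez("top5.npz",**c);W=world(c)
t=box(W,.36,.58,-.48,-.24,.014,.035);print("tray",rect(W,t))
print("bar",rect(W,box(W,.27,.32,-.47,-.23,.006,.03)))
print("cover",rect(W,box(W,.2,.43,.14,.45,.011,.024)))
b=c["color"].astype(int);red=(b[...,2]>100)&(b[...,1]<60)&(b[...,0]<70)&box(W,.4,.6,-.5,-.2,-.01,.04)
n,l,s,ce=cv2.connectedComponentsWithStats(red.astype(np.uint8))
for i in range(1,n):
  if s[i][4]>5: print("cap",s[i][4],W[l==i].mean(0).round(3))
cv2.imwrite("pics/t5.png",cv2.resize(c["color"][170:320,90:440],(800,343)))
E
```

```text
clock: 55.58
tcp_pos: [0.4585, -0.4038, 0.1602]
ee_rot: [179.8, 0.4, 92.6]
force: [0.3, -0.8, -0.1]
gripper_width: 0.297
clock: 56.7
tcp_pos: [0.3426, -0.0189, 0.1768]
ee_rot: [179.8, 0.4, 88.7]
force: [-0.4, 0.0, 1.0]
gripper_width: 0.298
t56.7 tcp [ 0.3426 -0.0189  0.1768] rpy [179.79   0.41  88.66] F [-0.4  0.   1. ] M [ 0.02  0.03 -0.01] w 26.2 q [ -23.   -2.  119.   -0.   63. -111.]
tray (array([ 0.4853, -0.3722]), array([0.1804, 0.2232]), 2.45, np.float64(0.021), 482)
bar (array([ 0.2947, -0.3496]), array([0.2386, 0.0477]), 89.82, np.float64(0.0122), 265)
cover (array([0.3146, 0.3062]), array([0.2853, 0.203 ]), 88.97, np.float64(0.0178), 2573)
cap 16 [ 0.502 -0.3    0.02 ]
cap 16 [ 0.504 -0.35   0.02 ]
cap 19 [ 0.506 -0.398  0.018]
```

View pics/t5.png

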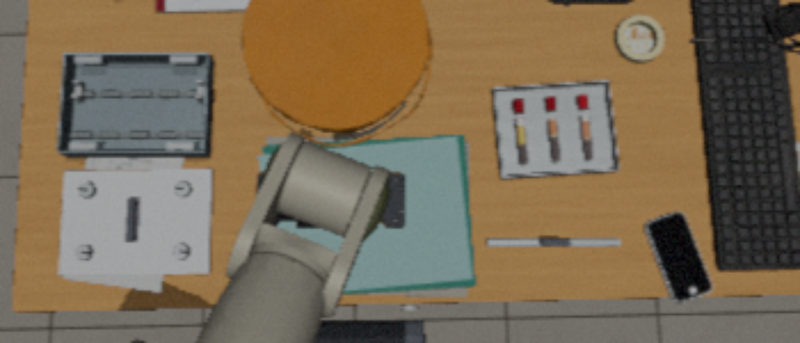

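The box is empty, and three tubes lie in the tray at (520,130), (552,130) and (585,130). The cover lies flat at (135,220), the bar at (555,242), and the gripper is hovering clear above the folders.

```bash
python3 -c "
from rig import workorder
print(workorder.job_done())"
```

```text
the job is handed in; nothing more can be done
None
```

The box is unpacked and I handed the job in at about 57 s of the 210 s allowed. The hand-in reports no verdict.

- **Screws:** I turned all four about 86° anticlockwise with the cover still on. The wrist picture then showed every line along the long edge, meaning loose.
- **Cover:** It lies flat, right way up, in front of the box, about 0.17 m from the box's centre. Its top surface measured 17 to 18 mm above the desk, against 17 mm expected.
- **Bar:** I lifted it out of its brackets and laid it on the desk near (0.295, -0.342), in front of the tray.
- **Tubes:** There were three, at y = -22, 22 and 66 mm. The last top picture shows all three side by side in the tray, with caps about 50 mm apart and 18 to 20 mm up.
- **Bystanders:** The dropper measured within about 3 mm of its first position, checked after the bar was laid down. I checked the tape roll by eye only, in the last picture, and saw no change.
- **Disturbances:** I saw no tray knock and no slackened grip.

One check was poor: several of the depth-based outlines from the top camera, for the tray, the bar and the final cover, came out too big because other objects were caught in them. For the tray I relied on its first clean outline, plus the pictures showing it had not moved.

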